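# Load a plate cassette into the developing tank

## Robot

A 6-joint arm with a two-finger parallel gripper is mounted at the origin on the work surface. World frame = base frame: x ahead of the robot, y to its left, z up, the work surface at z = 0. Lengths are in m, angles in degrees, forces in N, time in s.
With the tool pointing down it reaches from about 0.275 to 0.975 m from the base axis. Payload 8.4 kg.
Tool frame: the origin (TCP) lies between the finger pads; the fingertips stand arm.tcp_to_tips ahead of it and the grasp point (between the pads) lies 3 mm ahead of it (arm.tcp_to_tips is the distance from the TCP to the fingertips, in m); z points along the fingers, y is the line along which they close (so a half turn about z gives the same grasp; the last joint's range is limited). The gripper opens to 92 mm and grips with 3 to 60 N. Pads are 20 mm wide; open, the fingers measure 128 mm over their backs; the gripper's body (75 mm by 189 mm) begins 69 mm behind the grasp point.
Start: joints at [72.514, 20.225, 93.587, -0, 66.188, -0.138], TCP at [0.186, 0.597, 0.237] pointing down, gripper open.
Joint ranges: [-150.9, 150.9], [-52.94, 120.26], [3.33, 152.33], [-74.26, 254.26], [0, 154.13], [-172.89, 172.89]. Speed limits (degrees/s): [127.2, 127.2, 159.86, 180, 180, 180].

## Interface

Orientations are given as a 3x3 rotation matrix whose columns are the frame's x, y, z axes.
In Python, from workcell import arm, viewer gives the robot as it stands. The module is installed in compiled form; this text tells all that it offers.
- The arm moves only by the tool send_rows, never from a script. Its argument "rows" is a list of rows, each an object of numbers: "x", "y", "z": the shift along the tool's x, y, z normalised to -1 to 1, where 1 is 0.12 m; "rx", "ry", "rz": the turn, a rotation vector about the tool's x, y, z normalised to -1 to 1, where 1 is 8 degrees. A call has 1 to 8 rows; each row shifts and turns the commanded pose from where the row before left it, along the tool's axes as they then stand; what a row does not reach is not made up. A row lasts 1/8 s, in which the tool goes at most 62.5 mm and 10.7 degrees, less where a joint would pass 70% of its speed; a pose out of reach is approached as far as the arm can. A call with a number of a shift or a turn outside -1 to 1 is refused whole. A call with a gripper value outside its range is refused whole. "gripper" is the opening, from -1 (shut) to 1 (fully open), set as the call begins (left out, the last holds). The fingers move at their own pace and stop on an object; "force" is the grip in N (left out, the last holds). Time passes only in rows, so rows that do not move let the fingers close. It gives the time, the measured TCP pose, the force, the opening and the grip force at its end, in the units of the state.
- arm.get_obs(): the state, without advancing time (a new reading comes with each control period).
- viewer.capture(name): name is "scene" or "side" or "wrist"; returns a dict with "pixels" (400x640x3 uint8, blue, green, red), "camera_matrix" (3x3 intrinsics, pixels), "xyz" and "rotation" of the camera in the world; the wrist camera has in their place "T_tool_cam" (4x4, takes a point from camera to tool coordinates, whose origin is the TCP and whose axes are the flange's). Camera axes: x right, y up, looking along -z (the intrinsics and any distortion apply to the point x, -y, -z); pixel columns grow to the right and rows downward; lengths in m; the calibration is good to about 2 mm. A picture is of the moment at which its call begins: read the wrist's pose just before it. There is no depth.
- arm.job_done(): hands the job in; it is judged then, once.
The state is a dict: "t": time; "qpos": joint angles; "joint_vel": joint speeds; "effort": joint torques, N m; "tool_pos": TCP position; "orientation": TCP orientation; "ft_force": force on the tool from outside, world axes, zero at the start; "wrist_torque": the same for the moment, N m; "gripper_width": finger opening in m; "grip_force": force on a finger pad.
Only numpy, scipy, OpenCV 4.12 (cv2) and the standard library are available. Lean on these libraries where they do the work, as an engineer would, in place of code of your own. Each camera call takes 0.05 s, during which the arm holds its last target. There are 200 camera calls.

## Task

Gently take the lid off the developing tank and lay it flat, right way up, on the middle of the black rubber mat. Then pick up the plate cassette lying on the bench, change your grip on the wooden sloping rest, and lower it gently, foot down and head up, into the empty slot of the tank until it is fully home. Do not drop anything, and leave the stored cassettes and everything else on the bench undisturbed.

Things in the scene. Friction and masses are not known exactly. Their poses are not given: they have to be found in the camera images.
- cassette: loose plate cassette, flat T-shaped slab 9 mm thick, 120 long, white frame, glass window, 0.13-0.21 kg; starts flat on the bench, any yaw. Blade 62 wide, 95 long; head 96 wide, 25 long. Origin: middle of length, width and thickness. x: along the length to the head (foot edge -60, head +35 to +60; weight centre +5 mm), y: width, z: normal to the faces (alike, either way round will do)
- lid: loose tank lid: clear plate, grey skirt, 154 (x) by 130 (y) mm, 15 high, 0.18-0.29 kg. Origin: centre of the skirt's lower edge, z up; 124 mm above the bench when seated. Skirt fits over the tank's rim, 2 mm loose, 10 deep. Can be tipped up about its far (+x) edge by the fin, then lifted off
- lid_fin (a point): centre of the lid's grey upright grip fin, at x = -62, z = +28 mm in the lid's frame. Fin 12 mm thick (lid x), 70 long (y), from z = 15 to 42 mm
- tank: clear open-topped developing tank, grey rim and base, fixed, 142 (x) by 118 (y) by 134 mm high, walls 5 mm. Origin: centre of its underside. In it three grey slot guides stand side by side along x at 34 mm pitch, in any order: two hold stored cassettes, one is empty
- guide: the EMPTY slot guide: two facing upright channels. Origin: centre of the slot floor, 8 mm above the bench. x: across the slot (cassette's thickness), y: along its width, z up; yaw as the tank. Slot 12 mm (x) by 66 (y). Fully home, the cassette stands on the slot floor, its origin 60 mm above this one, the head's top 6 mm below the tank's rim. 25 mm free on either side of the head
- guide_mouth (a point): centre of the empty slot's mouth, 92 mm above its floor (100 above the bench); the channels' tops are funnelled over the last 10 mm, to about 20 by 74 mm
- stored_b: a stored cassette, like the loose one, standing in another slot. Origin at its centre, 68 mm above the bench; x across its thickness, y along its width, z up
- stored_c: the other stored cassette, the same
- rest: wooden sloping rest, fixed: base 110 (x) by 90, 10 mm high; a board 50 wide slopes at 45 degrees, facing +x and up. Origin: centre of its underside. A cassette laid on it with its foot at the ledge and its head upslope stays there; the last 40 mm with the head jut past the board, free to be pinched by its faces, the fingers coming down along the slope from above the head
- rest_ledge (a point): inner corner of the rest's foot ledge, at x = +35, z = +18 mm in the rest's frame. From here the board's top surface rises at 45 degrees towards -x for 80 mm; the ledge stands 12 mm off the board, 50 wide
- mat: black rubber mat, fixed, 180 (x) by 155 (y) by 3 mm. Origin: centre of its underside
- beaker: bystander: glass beaker, 64 mm wide, 70 mm high. Origin: centre of its underside
- jar: bystander: white jar with a blue cap, 60 mm wide, 75 mm high. Origin: centre of its underside
- mortar: bystander: white ceramic bowl (mortar), 76 mm wide, 50 mm high. Origin: centre of its underside
- dish: bystander: white ceramic dish, 90 mm wide, 18 mm high. Origin: centre of its underside
- vial: bystander: small amber glass vial with white cap, 32 mm wide, 55 mm high. Origin: centre of its underside
- stopper: bystander: black rubber stopper, 44 mm wide, 36 mm high. Origin: centre of its underside
Things that resemble listed ones, but are neither listed nor needed, are in the scene too. Leave any purple or red look-alike of the lid alone. What is shaped like the cassette but red is not meant.

How it is judged:
By the outcome, as a careful person would: the job done as asked, in the order asked, and still so for the second after the job is handed in, with the robot touching nothing.
It also fails if it takes over 72 s, if anything falls off the work surface, if the arm or the gripper's body presses on something with over 40 N, if the wrist force passes 120 N, or if a joint passes its speed limit or range.

## Working session

There is one attempt and no reset: what is moved stays moved. The work goes in short steps, Python scripts to look and compute and a tool call to move; the robot and the scene stay as the last step left them, time stands still between calls to the robot, and variables do not carry over. Pictures are saved under pics/ and viewed, at most 10 in all, crops included, and the job is handed in when it is done.

Besides the shell and the picture viewer there is one more tool, called by a JSON object that holds its "name" and its "arguments", one argument or row to a line. send_rows: Moves the arm, as the interface text tells. Its arguments: {"type":"object","properties":{"rows":{"type":"array","items":{"type":"object","properties":{"x":{"type":"number","minimum":-1,"maximum":1},"y":{"type":"number","minimum":-1,"maximum":1},"z":{"type":"number","minimum":-1,"maximum":1},"rx":{"type":"number","minimum":-1,"maximum":1},"ry":{"type":"number","minimum":-1,"maximum":1},"rz":{"type":"number","minimum":-1,"maximum":1}}}},"gripper":{"type":"number"},"force":{"type":"number"}},"required":["rows"]}

```bash
mkdir -p pics; python3 - <<'E'
from workcell import arm, viewer
import cv2, numpy as np, pickle
o=arm.get_obs(); print(o, arm.tcp_to_tips)
for n in ["scene","side","wrist"]:
    c=viewer.capture(n); pickle.dump(c,open(n+"0.pkl","wb")); cv2.imwrite(f"pics/{n}0.png",c["pixels"])
    print(n,{k:np.round(v,4).tolist() for k,v in c.items() if k!="pixels"})
E
```

```text
{'t': 0.0, 'qpos': array([ 7.25125464e+01,  2.02625599e+01,  9.36274587e+01,  2.18207254e-03,
        6.61890366e+01, -1.38743932e-01]), 'joint_vel': array([-0.00749444,  0.07727399,  0.01243031, -0.01140957,  0.02140071,
       -0.01120944]), 'effort': array([ 2.46211268e-03, -5.93846655e+01, -3.34212935e+01,  6.96943793e-02,
        2.33679882e-02, -1.56336300e-04]), 'tool_pos': array([0.18623034, 0.59612934, 0.23587496]), 'orientation': array([[-9.54503042e-01,  2.98200841e-01, -4.47849733e-04],
       [ 2.98201175e-01,  9.54502150e-01, -1.30553290e-03],
       [ 3.81625228e-05, -1.37968444e-03, -9.99999048e-01]]), 'ft_force': array([0.3830288 , 0.03637849, 0.45555197]), 'wrist_torque': array([-0.02823443,  0.00757034, -0.01925277]), 'grip_force': 0.0, 'gripper_width': 0.09169998971126946} 0.022
scene {'camera_matrix': [[471.8385, 0.0, 315.2994], [0.0, 471.8385, 202.2663], [0.0, 0.0, 1.0]], 'xyz': [1.4963, 0.0214, 1.3516], 'rotation': [[-0.0812, -0.7626, 0.6418], [0.9965, -0.0505, 0.0661], [-0.018, 0.6449, 0.764]]}
side {'camera_matrix': [[448.3504, 0.0, 319.4421], [0.0, 448.3504, 203.7578], [0.0, 0.0, 1.0]], 'xyz': [-0.1058, -0.888, 1.0342], 'rotation': [[0.7869, 0.4403, -0.4323], [-0.6167, 0.5363, -0.5763], [-0.0219, 0.7201, 0.6935]]}
wrist {'camera_matrix': [[303.1401, 0.0, 323.2453], [0.0, 303.1401, 202.123], [0.0, 0.0, 1.0]], 'T_tool_cam': [[0.0008, 0.9656, 0.26, 0.073], [1.0, -0.0007, -0.0005, 0.0011], [-0.0003, 0.26, -0.9656, -0.1472], [0.0, 0.0, 0.0, 1.0]]}
```

View pics/scene0.png

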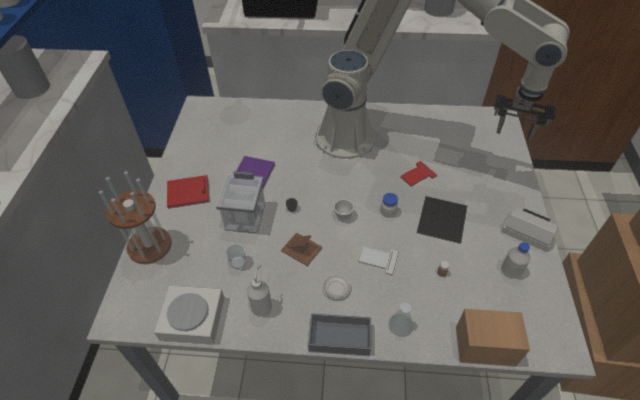

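View pics/side0.png

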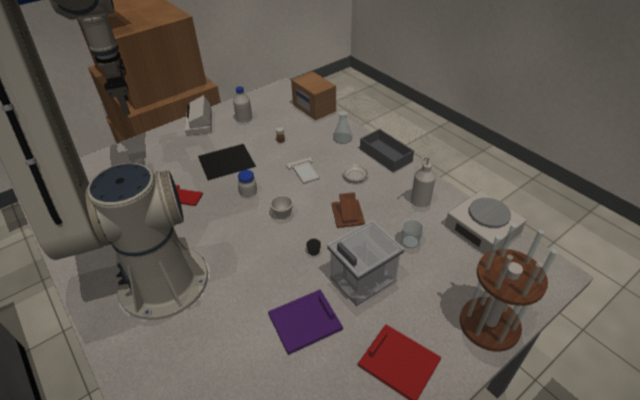

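The scene view shows the tank with its grey-finned lid at (243,203), the white cassette at (378,260), the red look-alike at (418,174), the rest at (300,248) and the mat at (442,219). The purple and red plates at (255,172) and (188,190) are lid look-alikes. The side view agrees: tank (365,260), rest (348,210), cassette (303,170), mat (227,161). The white one is the cassette and the one on the tank is the lid. I'll confirm this in one enlarged montage.

```bash
cat > h.py <<'E'
import cv2, numpy as np, pickle
def load(n): return pickle.load(open(n+".pkl","rb"))
def pose(c,obs=None):
    if "xyz" in c: return np.array(c["xyz"]),np.array(c["rotation"])
    T=np.eye(4);T[:3,:3]=obs["orientation"];T[:3,3]=obs["tool_pos"];T=T@np.array(c["T_tool_cam"]); return T[:3,3],T[:3,:3]
def ray(c,uv,obs=None):
    K=np.array(c["camera_matrix"]);p,R=pose(c,obs)
    d=np.linalg.inv(K)@[uv[0],uv[1],1]; return p,R@(d*[1,-1,-1])
def onplane(c,uv,z,obs=None):
    p,d=ray(c,uv,obs); return p+d*(z-p[2])/d[2]
def proj(c,P,obs=None):
    K=np.array(c["camera_matrix"]);p,R=pose(c,obs)
    q=(np.atleast_2d(P)-p)@R*[1,-1,-1]; q=q@K.T; return q[:,:2]/q[:,2:]
E
python3 - <<'E'
from h import *
s=load("scene0")["pixels"];d=load("side0")["pixels"]
def crop(i,x,y,w,h,k): return cv2.resize(i[y:y+h,x:x+w],(w*k,h*k),interpolation=cv2.INTER_CUBIC)
a=crop(s,210,150,66,100,4)[:300*1]
A=np.zeros((600,800,3),np.uint8)
A[:360,:300]=crop(s,215,162,60,72,5)
A[:360,300:800]=crop(d,320,215,100,72+0,5)
A[360:,:560]=crop(s,275,225,140,60,4)
A[360:,560:]=crop(s,415,190,60,60,4)
A=np.clip(A.astype(float)*1.5,0,255).astype(np.uint8)
cv2.imwrite("pics/m1.png",A)
# cassette, rest, mat, rough masks
sc=load("scene0")
hsv=cv2.cvtColor(s,cv2.COLOR_BGR2HSV)
m=(s.max(2)<45).astype(np.uint8)
def big(m,x0,y0,x1,y1):
    k=np.zeros_like(m);k[y0:y1,x0:x1]=m[y0:y1,x0:x1]
    cs,_=cv2.findContours(k,cv2.RETR_EXTERNAL,cv2.CHAIN_APPROX_NONE); return max(cs,key=cv2.contourArea)
c=big(m,400,185,480,255)
P=np.array([onplane(sc,p,0.003)[:2] for p in c[:,0]],np.float32)
print("mat",cv2.minAreaRect(P))
print(s[250,378],s[262,392],s[270,350],s[222,420])
w=(s.min(2)>165).astype(np.uint8)
print("white range",s[245:275,355:402].min(2).max(), np.percentile(s[240:280,350:405].min(2),[10,50,80,95]))
E
```

```text
mat ((0.33235397934913635, 0.35288330912590027), (0.0, 0.0), 0.0)
[146 152 153] [155 163 163] [138 142 143] [52 54 54]
white range 167 [136. 140. 152. 163.]
```

View pics/m1.png

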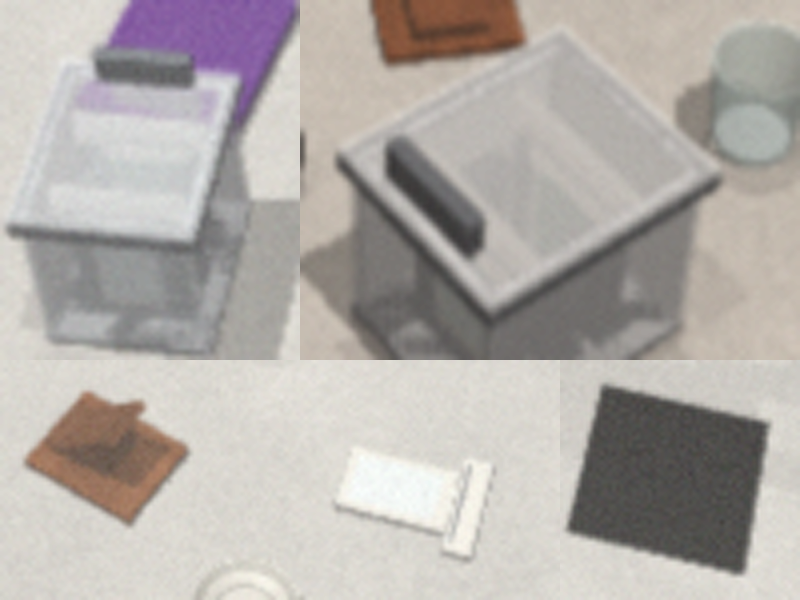

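The crop confirms it: the tank carries the clear lid with the dark grey fin on its near edge, the cassette is white with its head to the right, and the rest is the brown block. Next I'll measure them.

```bash
python3 - <<'E'
from h import *
np.set_printoptions(precision=4,suppress=True)
sc=load("scene0");sd=load("side0");s=sc["pixels"]
def rect(c,mask,box,z):
    x0,y0,x1,y1=box;k=np.zeros_like(mask);k[y0:y1,x0:x1]=mask[y0:y1,x0:x1]
    cs,_=cv2.findContours(k,cv2.RETR_EXTERNAL,cv2.CHAIN_APPROX_NONE);q=max(cs,key=cv2.contourArea)
    P=np.array([onplane(c,p,z)[:2] for p in q[:,0]],np.float32);return cv2.minAreaRect(P)
dark=(s.max(2)<90).astype(np.uint8);print("mat",rect(sc,dark,(400,185,480,255),.003))
dd=(sd["pixels"].max(2)<90).astype(np.uint8);print("mat side",rect(sd,dd,(190,140,265,185),.003))
hsv=cv2.cvtColor(s,cv2.COLOR_BGR2HSV);br=((hsv[...,1]>80)&(hsv[...,0]<25)).astype(np.uint8)
print("rest",rect(sc,br,(270,225,330,272),.01))
L=np.array([onplane(sc,p,.139) for p in [(216.6,208),(254,210),(263,176.4),(227.4,175)]]);print("lid sc",L[:,:2],L.mean(0),[np.linalg.norm(L[i]-L[i-1]) for i in range(4)])
L2=np.array([onplane(sd,p,.139) for p in [(372,221),(403.6,251),(358.4,276),(328,246)]]);print("lid sd",L2[:,:2],L2.mean(0),[np.linalg.norm(L2[i]-L2[i-1]) for i in range(4)])
R=np.array([onplane(sc,p,.01) for p in [(281.7,250.7),(307.5,265.5),(322,247.5),(297,233.2)]]);print("rest c",R[:,:2],R.mean(0),[np.linalg.norm(R[i]-R[i-1]) for i in range(4)])
C=np.array([onplane(sc,((p[0])/4+275,(p[1]-360)/4+225),.009) for p in [(355,450),(335,508),(443,555),(475,560),(493,465),(462,460)]]);print("cass",C[:,:2]);
h=(C[2:6].mean(0));f=C[:2].mean(0);print("head",h,"foot",f)
for n,uv,z in [("beaker",(237,262),0),("dish",(337,288),.018),("mortar",(344,211),.05),("jar",(390,200),.075),("vial",(443,268),.05),("stopper",(292,204),.03),("redcass",(418,174),.009)]: print(n,onplane(sc,uv,z))
E
```

```text
mat ((0.4092048406600952, 0.3683316111564636), (0.15365785360336304, 0.17854876816272736), 76.00641632080078)
mat side ((0.41086483001708984, 0.37020185589790344), (0.1600428968667984, 0.18094611167907715), 75.7459945678711)
rest ((0.5729236006736755, -0.12258423864841461), (0.1075776070356369, 0.10132653266191483), 60.49546432495117)
lid sc [[ 0.5245 -0.411 ]
 [ 0.5247 -0.2843]
 [ 0.3705 -0.2778]
 [ 0.3719 -0.4054]] [ 0.4479 -0.3446  0.139 ] [np.float64(0.1526638466166846), np.float64(0.1266987799860802), np.float64(0.15429069432586195), np.float64(0.12764887685543472)]
lid sd [[ 0.522  -0.2901]
 [ 0.5117 -0.4204]
 [ 0.3682 -0.4066]
 [ 0.3711 -0.2839]] [ 0.4432 -0.3503  0.139 ] [np.float64(0.15104289284385639), np.float64(0.13066816090300393), np.float64(0.1441333406620562), np.float64(0.12271888157824454)]
rest c [[ 0.5936 -0.192 ]
 [ 0.6468 -0.0982]
 [ 0.5708 -0.055 ]
 [ 0.5159 -0.1475]] [ 0.5818 -0.1232  0.01  ] [np.float64(0.08949316646490234), np.float64(0.10788189423138832), np.float64(0.08740825349659871), np.float64(0.10748874242010636)]
cass [[0.5602 0.0881]
 [0.6204 0.0723]
 [0.66   0.1618]
 [0.6629 0.1879]
 [0.5676 0.2055]
 [0.5643 0.1793]]
head [0.6137 0.1836 0.009 ] foot [0.5903 0.0802 0.009 ]
beaker [ 0.6433 -0.3395  0.    ]
dish [0.7297 0.0047 0.018 ]
mortar [0.4365 0.0138 0.05  ]
jar [0.3959 0.1743 0.075 ]
vial [0.6511 0.3408 0.05  ]
stopper [ 0.3999 -0.1773  0.03  ]
redcass [0.198  0.2935 0.009 ]
```

```bash
cat >> h.py <<'E'
from scipy.spatial.transform import Rotation as Ro
def down(yaw_y):  # tool pointing down, tool y at heading yaw_y (deg)
    a=np.radians(yaw_y); y=np.array([np.cos(a),np.sin(a),0]); z=np.array([0,0,-1.]); return np.stack([np.cross(y,z),y,z],1)
def plan(p,R,way,step=.05,ang=7.5):
    """way: list of (pos,rot or None); prints rows in tool axes, rounded"""
    p=np.array(p,float);R=np.array(R,float);n_all=0
    for q,Q in way:
        q=np.array(q,float);Q=R if Q is None else Q
        a=np.degrees(np.linalg.norm(Ro.from_matrix(R.T@Q).as_rotvec()))
        n=max(1,int(np.ceil(max(np.linalg.norm(q-p)/step,a/ang))))
        for k in range(n,0,-1):
            sh=R.T@(q-p)/k/.12; rv=np.degrees(Ro.from_matrix(R.T@Q).as_rotvec())/k/8
            sh=np.round(sh,3);rv=np.round(rv,3)
            d={kk:float(v) for kk,v in zip(["x","y","z","rx","ry","rz"],[*sh,*rv]) if v}
            print(str(d).replace("'",'"').replace(" ","")); n_all+=1
            p=p+R@sh*.12;R=R@Ro.from_rotvec(np.radians(rv*8)).as_matrix()
        print("--",np.round(p,4))
E
python3 - <<'E'
from h import *
from workcell import arm
o=arm.get_obs();sc=load("scene0");sd=load("side0")
plan(o["tool_pos"],o["orientation"],[((.47,.08,.38),down(45)),((.40,-.30,.32),down(-2.5))],.06,7.9)
for P in [(.592,-.105,.075),(.571,-.141,.075)]: print(proj(sc,P),proj(sd,P))
E
```

```text
{"x":-0.322,"y":-0.309,"z":-0.109,"rx":-0.001,"rz":0.314}
{"x":-0.335,"y":-0.295,"z":-0.109,"rx":-0.001,"rz":0.314}
{"x":-0.348,"y":-0.28,"z":-0.109,"rx":-0.001,"rz":0.314}
{"x":-0.36,"y":-0.264,"z":-0.109,"rx":-0.001,"rz":0.314}
{"x":-0.371,"y":-0.248,"z":-0.109,"rz":0.314}
{"x":-0.381,"y":-0.232,"z":-0.109,"rx":-0.001,"rz":0.314}
{"x":-0.391,"y":-0.215,"z":-0.109,"rz":0.314}
{"x":-0.4,"y":-0.198,"z":-0.109,"rz":0.315}
{"x":-0.408,"y":-0.18,"z":-0.109,"rx":-0.001,"rz":0.314}
{"x":-0.416,"y":-0.162,"z":-0.108,"ry":0.001,"rz":0.315}
{"x":-0.423,"y":-0.143,"z":-0.109,"rx":-0.001,"rz":0.314}
-- [0.47 0.08 0.38]
{"x":-0.261,"y":-0.379,"z":0.071,"rz":0.848}
{"x":-0.304,"y":-0.345,"z":0.072,"rz":0.848}
{"x":-0.342,"y":-0.307,"z":0.071,"rz":0.848}
{"x":-0.376,"y":-0.265,"z":0.072,"rz":0.848}
{"x":-0.405,"y":-0.218,"z":0.071,"rz":0.849}
{"x":-0.428,"y":-0.169,"z":0.072,"rz":0.848}
{"x":-0.445,"y":-0.116,"z":0.071,"rz":0.849}
-- [ 0.4    -0.2999  0.32  ]
[[306.36548077 240.70716949]] [[347.05437169 192.2355176 ]]
[[296.25074509 234.9956542 ]] [[349.48053114 201.20888917]]
```

{"name": "send_rows", "arguments": {
  "rows": [
    {"x":-0.32,"y":-0.31,"z":-0.11,"rz":0.31},
    {"x":-0.33,"y":-0.3,"z":-0.11,"rz":0.31},
    {"x":-0.35,"y":-0.28,"z":-0.11,"rz":0.31},
    {"x":-0.36,"y":-0.26,"z":-0.11,"rz":0.31},
    {"x":-0.37,"y":-0.25,"z":-0.11,"rz":0.32},
    {"x":-0.38,"y":-0.23,"z":-0.11,"rz":0.32},
    {"x":-0.39,"y":-0.22,"z":-0.11,"rz":0.31},
    {"x":-0.4,"y":-0.2,"z":-0.11,"rz":0.32}
  ],
  "gripper": 1
}}

```text
validation failed for argument at $.ro...
```

{"name": "send_rows", "arguments": {
  "rows": [
    {"x":-0.41,"y":-0.18,"z":-0.11,"rz":0.31},
    {"x":-0.42,"y":-0.16,"z":-0.11,"rz":0.32},
    {"x":-0.42,"y":-0.14,"z":-0.11,"rz":0.31},
    {},
    {}
  ]
}}

```text
validation failed for argument at $.ro...
```

```bash
python3 - <<'E'
from workcell import arm, viewer
import cv2, pickle
o=arm.get_obs(); c=viewer.capture("wrist"); pickle.dump((c,o),open("w1.pkl","wb"))
cv2.imwrite("pics/w1.png",c["pixels"]); print(o["t"],o["tool_pos"],o["orientation"])
E
```

```text
0.15 [0.18626656 0.59624743 0.23604359] [[-9.54503054e-01  2.98200972e-01 -3.15114596e-04]
 [ 2.98201139e-01  9.54502558e-01 -9.73136781e-04]
 [ 1.05873541e-05 -1.02282956e-03 -9.99999477e-01]]
```

View pics/w1.png

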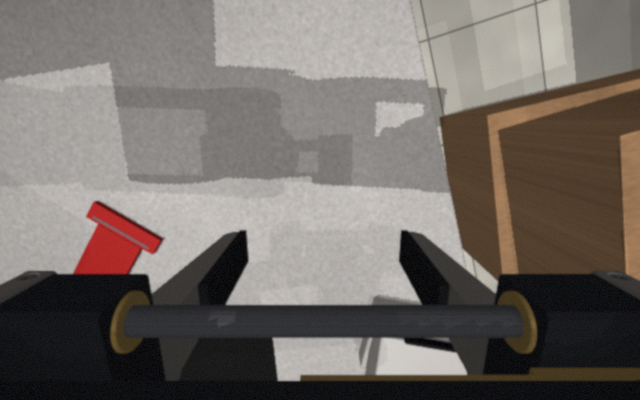

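The move was refused, so this wrist view is from the start pose: only the red look-alike at (115,240) and the fingers at (225,260) and (420,260) are visible. I'll resend with all six keys filled in.

{"name": "send_rows", "arguments": {
  "rows": [
    {"x":-0.32,"y":-0.31,"z":-0.11,"rx":0,"ry":0,"rz":0.31},
    {"x":-0.33,"y":-0.3,"z":-0.11,"rx":0,"ry":0,"rz":0.31},
    {"x":-0.35,"y":-0.28,"z":-0.11,"rx":0,"ry":0,"rz":0.31},
    {"x":-0.36,"y":-0.26,"z":-0.11,"rx":0,"ry":0,"rz":0.31},
    {"x":-0.37,"y":-0.25,"z":-0.11,"rx":0,"ry":0,"rz":0.32},
    {"x":-0.38,"y":-0.23,"z":-0.11,"rx":0,"ry":0,"rz":0.32},
    {"x":-0.39,"y":-0.22,"z":-0.11,"rx":0,"ry":0,"rz":0.31},
    {"x":-0.4,"y":-0.2,"z":-0.11,"rx":0,"ry":0,"rz":0.32}
  ],
  "gripper": 1
}}

```text
t: 1.2
tool_pos: [0.3923, 0.2191, 0.3427]
orientation: [[-0.793, 0.609, 0.0], [0.609, 0.793, 0.0], [-0.0, 0.0, -1.0]]
ft_force: [0.5, 0.3, 0.8]
gripper_width: 0.0915
grip_force: 0.0
```

{"name": "send_rows", "arguments": {
  "rows": [
    {"x":-0.41,"y":-0.18,"z":-0.11,"rx":0,"ry":0,"rz":0.31},
    {"x":-0.42,"y":-0.16,"z":-0.11,"rx":0,"ry":0,"rz":0.32},
    {"x":-0.42,"y":-0.14,"z":-0.11,"rx":0,"ry":0,"rz":0.31},
    {"x":0,"y":0,"z":0,"rx":0,"ry":0,"rz":0}
  ]
}}

```text
t: 1.7
tool_pos: [0.4714, 0.0776, 0.3825]
orientation: [[-0.704, 0.71, 0.002], [0.71, 0.704, -0.0], [-0.001, 0.001, -1.0]]
ft_force: [0.0, -0.4, 0.2]
gripper_width: 0.0916
grip_force: 0.0
```

```bash
cat > look.py <<'E'
import sys; from workcell import arm, viewer
import cv2, pickle
n=sys.argv[1]
for v in sys.argv[2:] or ["wrist"]:
    o=arm.get_obs(); c=viewer.capture(v); pickle.dump((c,o),open(f"{n}_{v}.pkl","wb")); cv2.imwrite(f"pics/{n}_{v}.png",c["pixels"])
print(o["t"],o["tool_pos"],o["orientation"].round(3).tolist())
E
python3 look.py w2
```

```text
1.7 [0.4714032  0.07760587 0.38252316] [[-0.704, 0.71, 0.002], [0.71, 0.704, -0.0], [-0.001, 0.001, -1.0]]
```

View pics/w2_wrist.png

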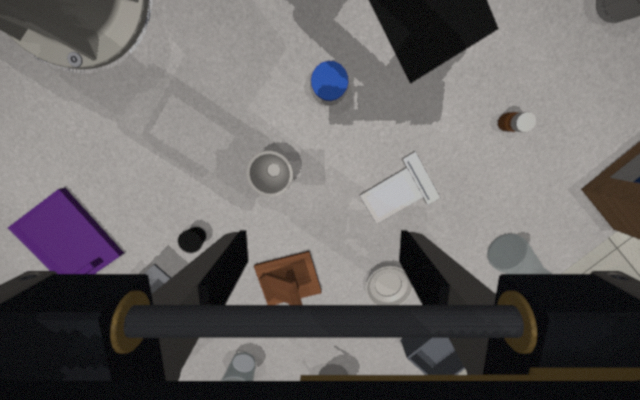

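The cassette is at (400,188) with its head toward (420,178), the rest at (288,280), the mat at (435,40) and the tank partly hidden at (155,280). I'll go on to the lid.

{"name": "send_rows", "arguments": {
  "rows": [
    {"x":-0.26,"y":-0.38,"z":0.07,"rx":0,"ry":0,"rz":0.85},
    {"x":-0.3,"y":-0.35,"z":0.07,"rx":0,"ry":0,"rz":0.85},
    {"x":-0.34,"y":-0.31,"z":0.07,"rx":0,"ry":0,"rz":0.85},
    {"x":-0.38,"y":-0.26,"z":0.07,"rx":0,"ry":0,"rz":0.85},
    {"x":-0.41,"y":-0.22,"z":0.07,"rx":0,"ry":0,"rz":0.85},
    {"x":-0.43,"y":-0.17,"z":0.07,"rx":0,"ry":0,"rz":0.85},
    {"x":-0.44,"y":-0.12,"z":0.07,"rx":0,"ry":0,"rz":0.85},
    {"x":0,"y":0,"z":0,"rx":0,"ry":0,"rz":0}
  ]
}}

```text
t: 2.75
tool_pos: [0.3979, -0.3013, 0.3216]
orientation: [[0.048, 0.999, -0.002], [0.999, -0.048, 0.001], [0.001, -0.002, -1.0]]
ft_force: [-0.3, 0.0, 0.2]
gripper_width: 0.0919
grip_force: 0.0
```

```bash
python3 look.py w3
```

```text
2.75 [ 0.39788382 -0.30130409  0.32163805] [[0.048, 0.999, -0.002], [0.999, -0.048, 0.001], [0.001, -0.002, -1.0]]
```

View pics/w3_wrist.png

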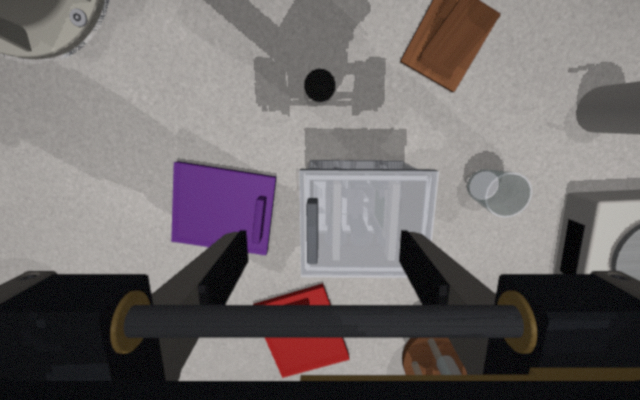

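The lid is clear here: corners (301,169), (437,170), (434,274) and (303,275), with the fin at (312,232). The stopper is at (320,85) and the rest at (450,45).

```bash
python3 - <<'E'
from h import *
np.set_printoptions(precision=4,suppress=True)
c,o=load("w3_wrist");im=c["pixels"]
L=np.array([onplane(c,p,.139,o) for p in [(301,169),(437,170),(434,274),(303,275)]]);print(L[:,:2],L.mean(0),[np.linalg.norm(L[i]-L[i-1]) for i in range(4)])
m=np.zeros(im.shape[:2],np.uint8);m[190:272,300:326]=(im[190:272,300:326].max(2)<100)
cs,_=cv2.findContours(m,cv2.RETR_EXTERNAL,cv2.CHAIN_APPROX_NONE);q=max(cs,key=cv2.contourArea)
print(cv2.boundingRect(q)); P=np.array([onplane(c,p,.166,o)[:2] for p in q[:,0]],np.float32);print(cv2.minAreaRect(P))
E
```

```text
[[ 0.3748 -0.277 ]
 [ 0.5235 -0.2851]
 [ 0.5262 -0.4112]
 [ 0.3687 -0.4052]] [ 0.4483 -0.3446  0.139 ] [np.float64(0.12834346642371436), np.float64(0.14894865117659736), np.float64(0.12615689028818117), np.float64(0.15754820569198008)]
(307, 198, 11, 63)
((0.3844602108001709, -0.3382551372051239), (0.06969510763883591, 0.010389045812189579), 87.00619506835938)
```

{"name": "send_rows", "arguments": {
  "rows": [
    {"x":-0.11,"y":-0.03,"z":0.3,"rx":0,"ry":0,"rz":0},
    {"x":-0.11,"y":-0.03,"z":0.3,"rx":0,"ry":0,"rz":0},
    {"x":-0.11,"y":-0.03,"z":0.3,"rx":0,"ry":0,"rz":0},
    {"x":0,"y":0,"z":0.2,"rx":0,"ry":0,"rz":0},
    {"x":0,"y":0,"z":0.1,"rx":0,"ry":0,"rz":0},
    {"x":0,"y":0,"z":0.1,"rx":0,"ry":0,"rz":0},
    {"x":0,"y":0,"z":0,"rx":0,"ry":0,"rz":0}
  ],
  "gripper": 0.2
}}

```text
t: 3.68
tool_pos: [0.3863, -0.3386, 0.1668]
orientation: [[0.043, 0.999, -0.0], [0.999, -0.043, 0.001], [0.0, -0.0, -1.0]]
ft_force: [-0.9, -0.4, 0.2]
gripper_width: 0.0551
grip_force: 0.0
```

{"name": "send_rows", "arguments": {
  "rows": [
    {"x":0,"y":0,"z":0,"rx":0,"ry":0,"rz":0},
    {"x":0,"y":0,"z":0,"rx":0,"ry":0,"rz":0},
    {"x":0,"y":0,"z":0,"rx":0,"ry":0,"rz":0},
    {"x":0,"y":0,"z":0,"rx":0,"ry":0,"rz":0},
    {"x":0,"y":0,"z":0,"rx":0,"ry":0,"rz":0},
    {"x":0,"y":0,"z":0,"rx":0,"ry":0,"rz":0}
  ],
  "gripper": -1,
  "force": 30
}}

```text
t: 4.42
tool_pos: [0.3854, -0.3394, 0.1671]
orientation: [[0.045, 0.999, -0.001], [0.999, -0.045, 0.0], [0.0, -0.001, -1.0]]
ft_force: [-5.0, -0.0, 5.5]
gripper_width: 0.0123
grip_force: 30.0
```

{"name": "send_rows", "arguments": {
  "rows": [
    {"x":0,"y":0,"z":-0.02,"rx":0,"ry":0,"rz":0},
    {"x":0,"y":0,"z":-0.03,"rx":0,"ry":0,"rz":0},
    {"x":0,"y":0,"z":-0.04,"rx":0,"ry":0,"rz":0},
    {"x":0,"y":0,"z":-0.04,"rx":0,"ry":0,"rz":0},
    {"x":0,"y":0,"z":-0.05,"rx":0,"ry":0,"rz":0},
    {"x":0,"y":0,"z":-0.1,"rx":0,"ry":0,"rz":0},
    {"x":0,"y":0,"z":-0.15,"rx":0,"ry":0,"rz":0},
    {"x":0,"y":0,"z":-0.15,"rx":0,"ry":0,"rz":0}
  ],
  "gripper": -1,
  "force": 45
}}

```text
t: 5.42
tool_pos: [0.3864, -0.3394, 0.2379]
orientation: [[0.044, 0.999, 0.001], [0.999, -0.044, -0.0], [-0.0, 0.001, -1.0]]
ft_force: [-0.2, -0.1, -2.3]
gripper_width: 0.0118
grip_force: 45.0
```

```bash
python3 look.py a1 scene side; python3 - <<'E'
from h import *
s=load("a1_scene")[0]["pixels"];d=load("a1_side")[0]["pixels"]
f=lambda i,x,y,w,h,k:cv2.resize(i[y:y+h,x:x+w],(w*k,h*k),interpolation=cv2.INTER_CUBIC)
A=np.hstack([f(s,205,140,80,100,5),f(d,320,190,80,100,5)]);cv2.imwrite("pics/m2.png",np.clip(A*1.4,0,255))
E
```

```text
5.475 [ 0.38729122 -0.34028057  0.24023282] [[0.044, 0.999, 0.003], [0.999, -0.044, -0.003], [-0.002, 0.003, -1.0]][ WARN:0@0.429] global loadsave.cpp:1063 imwrite_ Unsupported depth image for selected encoder is fallbacked to CV_8U.
```

View pics/m2.png

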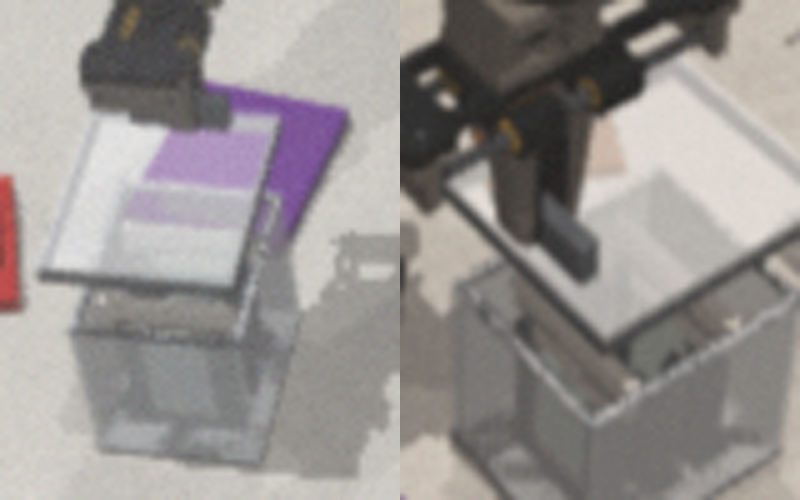

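The lid is off and level, held by the fin (side crop (570,240)), and the tank stands open below. I'll carry it to the mat.

```bash
python3 - <<'E'
from h import *
from workcell import arm
o=arm.get_obs()
yw=-14;a=np.radians(yw);t=np.array([.410,.369,0])-.0625*np.array([np.cos(a),np.sin(a),0]);print(t)
plan(o["tool_pos"],o["orientation"],[((.40,-.25,.30),None),((.44,0.02,.30),down(-8)),(t+[0,0,.20],down(yw)),(t+[0,0,.07],None)],.045,7)
E
```

```text
[0.34935652 0.38412012 0.        ]
{"x":0.252,"y":0.025,"z":-0.17}
{"x":0.252,"y":0.025,"z":-0.17}
{"x":0.251,"y":0.024,"z":-0.169}
-- [ 0.4  -0.25  0.3 ]
{"x":0.323,"y":0.033,"z":-0.001,"rx":0.004,"ry":0.003,"rz":0.097}
{"x":0.324,"y":0.029,"z":-0.001,"rx":0.004,"ry":0.003,"rz":0.097}
{"x":0.324,"y":0.025,"rx":0.004,"ry":0.002,"rz":0.098}
{"x":0.324,"y":0.02,"rx":0.003,"ry":0.003,"rz":0.097}
{"x":0.325,"y":0.016,"rx":0.004,"ry":0.002,"rz":0.098}
{"x":0.325,"y":0.011,"z":-0.001,"rx":0.003,"ry":0.003,"rz":0.097}
{"x":0.325,"y":0.007,"rx":0.004,"ry":0.002,"rz":0.098}
-- [0.44   0.0201 0.3   ]
{"x":0.322,"y":-0.13,"z":0.093,"rz":0.083}
{"x":0.321,"y":-0.134,"z":0.093,"rz":0.083}
{"x":0.319,"y":-0.137,"z":0.092,"rz":0.083}
{"x":0.317,"y":-0.141,"z":0.093,"rz":0.083}
{"x":0.316,"y":-0.145,"z":0.092,"rz":0.084}
{"x":0.314,"y":-0.149,"z":0.093,"rz":0.083}
{"x":0.312,"y":-0.152,"z":0.092,"rz":0.084}
{"x":0.311,"y":-0.156,"z":0.093,"rz":0.083}
{"x":0.308,"y":-0.159,"z":0.092,"rz":0.084}
-- [0.3494 0.3841 0.2   ]
{"z":0.361}
{"z":0.361}
{"z":0.362}
-- [0.3494 0.3841 0.07  ]
```

{"name": "send_rows", "arguments": {
  "rows": [
    {"x":0.15,"y":0.02,"z":-0.17,"rx":0,"ry":0,"rz":0},
    {"x":0.25,"y":0.02,"z":-0.17,"rx":0,"ry":0,"rz":0},
    {"x":0.3,"y":0.03,"z":-0.16,"rx":0,"ry":0,"rz":0},
    {"x":0.32,"y":0.03,"z":0,"rx":0,"ry":0,"rz":0.1},
    {"x":0.32,"y":0.03,"z":0,"rx":0,"ry":0,"rz":0.1},
    {"x":0.33,"y":0.02,"z":0,"rx":0,"ry":0,"rz":0.1},
    {"x":0.33,"y":0.02,"z":0,"rx":0,"ry":0,"rz":0.1},
    {"x":0.33,"y":0.02,"z":0,"rx":0,"ry":0,"rz":0.1}
  ]
}}

```text
t: 6.52
tool_pos: [0.4267, -0.0604, 0.2964]
orientation: [[0.115, 0.993, 0.0], [0.993, -0.115, 0.0], [0.0, 0.0, -1.0]]
ft_force: [0.8, -0.2, -1.9]
gripper_width: 0.0113
grip_force: 45.0
```

{"name": "send_rows", "arguments": {
  "rows": [
    {"x":0.33,"y":0.01,"z":0,"rx":0,"ry":0,"rz":0.1},
    {"x":0.33,"y":0,"z":0,"rx":0,"ry":0,"rz":0.1},
    {"x":0.32,"y":-0.13,"z":0.08,"rx":0,"ry":0,"rz":0.08},
    {"x":0.32,"y":-0.13,"z":0.09,"rx":0,"ry":0,"rz":0.08},
    {"x":0.32,"y":-0.14,"z":0.09,"rx":0,"ry":0,"rz":0.08},
    {"x":0.32,"y":-0.14,"z":0.09,"rx":0,"ry":0,"rz":0.08},
    {"x":0.32,"y":-0.14,"z":0.09,"rx":0,"ry":0,"rz":0.08},
    {"x":0.31,"y":-0.15,"z":0.09,"rx":0,"ry":0,"rz":0.08}
  ]
}}

```text
t: 7.52
tool_pos: [0.3777, 0.2609, 0.2325]
orientation: [[0.208, 0.978, 0.0], [0.978, -0.208, 0.0], [0.0, 0.0, -1.0]]
ft_force: [1.0, 0.3, -1.6]
gripper_width: 0.0116
grip_force: 45.0
```

{"name": "send_rows", "arguments": {
  "rows": [
    {"x":0.31,"y":-0.15,"z":0.09,"rx":0,"ry":0,"rz":0.08},
    {"x":0.31,"y":-0.15,"z":0.09,"rx":0,"ry":0,"rz":0.08},
    {"x":0.31,"y":-0.16,"z":0.09,"rx":0,"ry":0,"rz":0.08},
    {"x":0,"y":0,"z":0,"rx":0,"ry":0,"rz":0},
    {"x":0,"y":0,"z":0,"rx":0,"ry":0,"rz":0}
  ]
}}

```text
t: 8.15
tool_pos: [0.3486, 0.38, 0.2003]
orientation: [[0.24, 0.971, -0.0], [0.971, -0.24, -0.001], [-0.001, -0.0, -1.0]]
ft_force: [-0.3, -0.4, -2.1]
gripper_width: 0.0117
grip_force: 45.0
```

```bash
python3 - <<'E'
from h import *
from workcell import arm
o=arm.get_obs();np.set_printoptions(precision=3,suppress=True);print(o["t"],o["ft_force"],o["wrist_torque"],o["orientation"])
t=np.array([.34936,.38412,.075])
plan(o["tool_pos"],o["orientation"],[(t,down(-14))],.03,7)
E
```

```text
8.15 [-0.318 -0.383 -2.065] [-0.054  0.204 -0.029] [[ 0.24   0.971 -0.   ]
 [ 0.971 -0.24  -0.001]
 [-0.001 -0.    -1.   ]]
{"x":0.007,"z":0.209,"ry":0.001,"rz":0.003}
{"x":0.007,"z":0.209,"rx":-0.001,"ry":0.001,"rz":0.003}
{"x":0.007,"y":-0.001,"z":0.209,"ry":0.001,"rz":0.003}
{"x":0.007,"z":0.209,"rx":-0.001,"ry":0.002,"rz":0.004}
{"x":0.007,"y":-0.001,"z":0.208,"ry":0.001,"rz":0.003}
-- [0.349 0.384 0.075]
```

{"name": "send_rows", "arguments": {
  "rows": [
    {"x":0.01,"y":0,"z":0.2,"rx":0,"ry":0,"rz":0},
    {"x":0.01,"y":0,"z":0.22,"rx":0,"ry":0,"rz":0},
    {"x":0.01,"y":0,"z":0.22,"rx":0,"ry":0,"rz":0},
    {"x":0.01,"y":0,"z":0.22,"rx":0,"ry":0,"rz":0},
    {"x":0,"y":0,"z":0.2,"rx":0,"ry":0,"rz":0},
    {"x":0,"y":0,"z":0.1,"rx":0,"ry":0,"rz":0},
    {"x":0,"y":0,"z":0.05,"rx":0,"ry":0,"rz":0},
    {"x":0,"y":0,"z":0,"rx":0,"ry":0,"rz":0}
  ]
}}

```text
t: 9.15
tool_pos: [0.3502, 0.3851, 0.0557]
orientation: [[0.241, 0.971, 0.0], [0.971, -0.241, 0.0], [0.0, 0.0, -1.0]]
ft_force: [0.1, -1.0, -1.5]
gripper_width: 0.0117
grip_force: 45.0
```

{"name": "send_rows", "arguments": {
  "rows": [
    {"x":0,"y":0,"z":0.02,"rx":0,"ry":0,"rz":0},
    {"x":0,"y":0,"z":0.01,"rx":0,"ry":0,"rz":0},
    {"x":0,"y":0,"z":0.01,"rx":0,"ry":0,"rz":0},
    {"x":0,"y":0,"z":0,"rx":0,"ry":0,"rz":0}
  ]
}}

```text
t: 9.65
tool_pos: [0.3499, 0.3852, 0.0506]
orientation: [[0.24, 0.971, 0.0], [0.971, -0.24, -0.0], [0.0, 0.0, -1.0]]
ft_force: [0.1, 0.5, -1.7]
gripper_width: 0.0117
grip_force: 45.0
```

{"name": "send_rows", "arguments": {
  "rows": [
    {"x":0,"y":0,"z":0.015,"rx":0,"ry":0,"rz":0},
    {"x":0,"y":0,"z":0.01,"rx":0,"ry":0,"rz":0},
    {"x":0,"y":0,"z":0.01,"rx":0,"ry":0,"rz":0},
    {"x":0,"y":0,"z":0,"rx":0,"ry":0,"rz":0}
  ]
}}

```text
t: 10.15
tool_pos: [0.3499, 0.3851, 0.0462]
orientation: [[0.24, 0.971, -0.0], [0.971, -0.24, -0.0], [-0.0, -0.0, -1.0]]
ft_force: [-0.0, -0.7, -1.9]
gripper_width: 0.0116
grip_force: 45.0
```

{"name": "send_rows", "arguments": {
  "rows": [
    {"x":0,"y":0,"z":0.01,"rx":0,"ry":0,"rz":0},
    {"x":0,"y":0,"z":0.005,"rx":0,"ry":0,"rz":0},
    {"x":0,"y":0,"z":0,"rx":0,"ry":0,"rz":0}
  ]
}}

```text
t: 10.52
tool_pos: [0.35, 0.3852, 0.046]
orientation: [[0.24, 0.971, 0.0], [0.971, -0.24, 0.0], [0.0, 0.0, -1.0]]
ft_force: [-5.4, -6.2, 20.1]
gripper_width: 0.0116
grip_force: 45.0
```

{"name": "send_rows", "arguments": {
  "rows": [
    {"x":0,"y":0,"z":-0.011,"rx":0,"ry":0,"rz":0},
    {"x":0,"y":0,"z":0,"rx":0,"ry":0,"rz":0}
  ],
  "force": 5
}}

```text
t: 10.78
tool_pos: [0.35, 0.3853, 0.046]
orientation: [[0.24, 0.971, 0.0], [0.971, -0.24, 0.0], [0.0, 0.0, -1.0]]
ft_force: [-1.1, -0.6, 4.4]
gripper_width: 0.012
grip_force: 5.0
```

{"name": "send_rows", "arguments": {
  "rows": [
    {"x":0,"y":0,"z":0,"rx":0,"ry":0,"rz":0},
    {"x":0,"y":0,"z":0,"rx":0,"ry":0,"rz":0},
    {"x":0,"y":0,"z":-0.05,"rx":0,"ry":0,"rz":0},
    {"x":0,"y":0,"z":-0.3,"rx":0,"ry":0,"rz":0},
    {"x":0,"y":0,"z":-0.4,"rx":0,"ry":0,"rz":0},
    {"x":0,"y":0,"z":-0.4,"rx":0,"ry":0,"rz":0},
    {"x":0,"y":0,"z":-0.4,"rx":0,"ry":0,"rz":0},
    {"x":0,"y":0,"z":-0.4,"rx":0,"ry":0,"rz":0}
  ],
  "gripper": -0.3
}}

```text
t: 11.78
tool_pos: [0.3497, 0.3849, 0.282]
orientation: [[0.24, 0.971, 0.0], [0.971, -0.24, 0.0], [0.001, 0.0, -1.0]]
ft_force: [-0.0, 1.2, -1.1]
gripper_width: 0.0321
grip_force: 0.0
```

```bash
python3 look.py b1 scene; python3 - <<'E'
from h import *
np.set_printoptions(precision=4,suppress=True)
from workcell import arm
o=arm.get_obs()
# cassette from w2 (wrist) and scene0
for nm,box in (("w2_wrist",(355,145,445,230)),("a1_scene",(352,240,405,278))):
    c,ob=load(nm);im=c["pixels"];ob=ob if "T_tool_cam" in c else None
    x0,y0,x1,y1=box;g=cv2.GaussianBlur(im,(3,3),0).min(2)[y0:y1,x0:x1]
    th,m=cv2.threshold(g,0,255,cv2.THRESH_OTSU);print(nm,th)
    cs,_=cv2.findContours(m,cv2.RETR_EXTERNAL,cv2.CHAIN_APPROX_NONE);q=max(cs,key=cv2.contourArea)[:,0]+[x0,y0]
    P=np.array([onplane(c,p,.009,ob)[:2] for p in q],np.float32);r=cv2.minAreaRect(P);print(r)
    ax=[np.array([np.cos(np.radians(r[2]+90*k)),np.sin(np.radians(r[2]+90*k))]) for k in (0,1)]
    L=max(range(2),key=lambda i:r[1][i]);e=ax[L];n=np.array([-e[1],e[0]]);X=(P-r[0])@e;Y=(P-r[0])@n
    if np.ptp(Y[X>X.max()-.015])<np.ptp(Y[X<X.min()+.015]): e=-e
    print("axis",np.degrees(np.arctan2(e[1],e[0])),"centre",r[0])
plan(o["tool_pos"],o["orientation"],[((.48,.30,.26),None),((.60,.14,.20),down(75+90-180))],.05,7)
print(o["qpos"])
E
```

```text
11.775 [0.34972897 0.38491737 0.28203089] [[0.24, 0.971, 0.0], [0.971, -0.24, 0.0], [0.001, 0.0, -1.0]]
w2_wrist 169.0
((0.5982628464698792, 0.1256120651960373), (0.09608028829097748, 0.059467896819114685), 76.29436492919922)
axis 76.29436492919922 centre (0.5982628464698792, 0.1256120651960373)
a1_scene 150.0
((0.5934677124023438, 0.12370599806308746), (0.09272044897079468, 0.057385776191949844), 77.21133422851562)
axis -102.78866577148439 centre (0.5934677124023438, 0.12370599806308746)
{"x":-0.112,"y":0.303,"z":0.059}
{"x":-0.112,"y":0.303,"z":0.06}
{"x":-0.112,"y":0.303,"z":0.059}
{"x":-0.113,"y":0.303,"z":0.06}
-- [0.48 0.3  0.26]
{"x":-0.211,"y":0.258,"z":0.099,"rx":0.006,"ry":-0.011,"rz":0.027}
{"x":-0.21,"y":0.259,"z":0.1,"rx":0.006,"ry":-0.011,"rz":0.027}
{"x":-0.21,"y":0.259,"z":0.1,"rx":0.006,"ry":-0.012,"rz":0.027}
{"x":-0.208,"y":0.26,"z":0.099,"rx":0.006,"ry":-0.011,"rz":0.028}
{"x":-0.207,"y":0.261,"z":0.1,"rx":0.006,"ry":-0.012,"rz":0.027}
-- [0.5999 0.14   0.2   ]
[ 47.5784   7.9863 102.8993   0.0006  68.6021  61.4871]
```

```bash
python3 - <<'E'
from h import *
def rest_pts(c0,yaw):
    a=np.radians(yaw);R=np.array([[np.cos(a),-np.sin(a),0],[np.sin(a),np.cos(a),0],[0,0,1]])
    L=[(35,-25,18),(35,25,18),(-21.6,25,74.6),(-21.6,-25,74.6)]
    B=[(55,-45,10),(55,45,10),(-55,45,10),(-55,-45,10)]
    f=lambda l:np.array(l)/1000@R.T+c0
    return f(L),f(B)
c0=np.array([.5818,-.1232,0]);T=[]
for nm,box,k in (("w3_wrist",(385,0,130,100),3),("a1_scene",(270,222,65,50),6)):
  for yaw in (60,-120):
    c,o=load(nm);o=o if "T_tool_cam" in c else None;x,y,w,h=box
    im=cv2.resize(c["pixels"][y:y+h,x:x+w],(w*k,h*k),interpolation=cv2.INTER_CUBIC);im=cv2.convertScaleAbs(im,alpha=1.5)
    for P,col in zip(rest_pts(c0,yaw),((0,255,0),(255,255,0))):
        q=((proj(c,P,o)+.5-[x,y])*k).astype(np.int32);cv2.polylines(im,[q],True,col,1)
        if col==(0,255,0):cv2.line(im,q[0],q[1],(0,0,255),2)
    T.append(im)
cv2.imwrite("pics/r1.png",np.vstack([np.hstack(T[:2]),np.hstack(T[2:])]))
c=load("b1_scene")[0];im=c["pixels"]
E
```

```text
(no output)
```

View pics/r1.png

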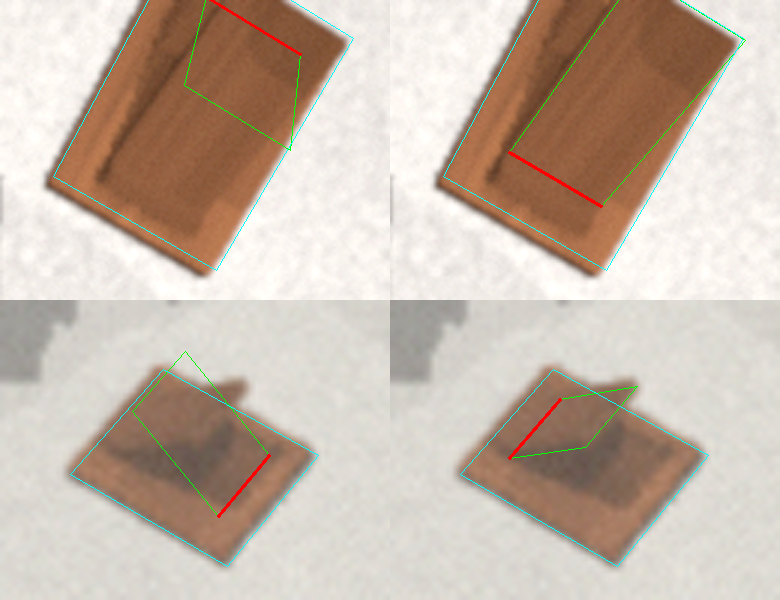

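The overlay shows that yaw -120 fits the rest: ledge at the near left, board rising to the peak at (636,386) in the lower right crop. I'll now pick up the cassette.

{"name": "send_rows", "arguments": {
  "rows": [
    {"x":-0.11,"y":0.25,"z":0.05,"rx":0,"ry":0,"rz":0},
    {"x":-0.16,"y":0.35,"z":0.07,"rx":0,"ry":0,"rz":0},
    {"x":-0.18,"y":0.35,"z":0.08,"rx":0,"ry":0,"rz":0},
    {"x":-0.2,"y":0.35,"z":0.1,"rx":0,"ry":0,"rz":0},
    {"x":-0.24,"y":0.35,"z":0.1,"rx":0,"ry":0,"rz":0},
    {"x":-0.24,"y":0.32,"z":0.1,"rx":0,"ry":0,"rz":0},
    {"x":-0.24,"y":0.3,"z":0.1,"rx":0,"ry":0,"rz":0},
    {"x":0,"y":0,"z":0,"rx":0,"ry":0,"rz":0}
  ],
  "gripper": 1
}}

```text
t: 12.82
tool_pos: [0.5757, 0.1576, 0.2069]
orientation: [[0.244, 0.97, -0.001], [0.97, -0.244, -0.001], [-0.001, -0.001, -1.0]]
ft_force: [-0.3, 0.7, -0.3]
gripper_width: 0.092
grip_force: 0.0
```

```bash
python3 look.py w4; python3 - <<'E'
from h import *
np.set_printoptions(precision=4,suppress=True)
c,o=load("w4_wrist");im=c["pixels"]
C0=np.array([.601,.138,.009]);u=proj(c,C0,o)[0];print("expect",u)
g=cv2.GaussianBlur(im,(3,3),0).min(2);x0,y0=np.maximum(u.astype(int)-90,0);sub=g[y0:y0+180,x0:x0+180]
for th in (155,162,169,176):
    m=(sub>th).astype(np.uint8);m=cv2.morphologyEx(m,cv2.MORPH_CLOSE,np.ones((7,7)))
    cs,_=cv2.findContours(m,cv2.RETR_EXTERNAL,cv2.CHAIN_APPROX_NONE);q=max(cs,key=cv2.contourArea)[:,0]+[x0,y0]
    P=np.array([onplane(c,p,.009,o)[:2] for p in q],np.float32);print(th,cv2.minAreaRect(P))
plan(o["tool_pos"],o["orientation"],[((.602,.1426,.06),down(-13.5)),((.602,.1426,.024),None)],.05,7)
E
```

```text
12.825 [0.57566077 0.15761456 0.20686304] [[0.244, 0.97, -0.001], [0.97, -0.244, -0.001], [-0.001, -0.001, -1.0]]
expect [348.2107 197.2873]
155 ((0.5980272889137268, 0.12475363165140152), (0.2203168123960495, 0.20940381288528442), 81.51498413085938)
162 ((0.5854210257530212, 0.14430366456508636), (0.14543116092681885, 0.17758142948150635), 80.23596954345703)
169 ((0.5977218151092529, 0.13637396693229675), (0.11828147619962692, 0.1004675030708313), 76.90579986572266)
176 ((0.600245475769043, 0.13938798010349274), (0.10976102203130722, 0.09359919279813766), 75.94573211669922)
{"x":-0.022,"y":0.082,"z":0.408,"rx":-0.002,"ry":0.003,"rz":-0.025}
{"x":-0.023,"y":0.081,"z":0.408,"rx":-0.002,"ry":0.002,"rz":-0.025}
{"x":-0.023,"y":0.081,"z":0.408,"rx":-0.003,"ry":0.003,"rz":-0.025}
-- [0.602  0.1426 0.06  ]
{"z":0.3}
-- [0.602  0.1426 0.024 ]
```

{"name": "send_rows", "arguments": {
  "rows": [
    {"x":-0.02,"y":0.07,"z":0.4,"rx":0,"ry":0,"rz":0},
    {"x":-0.03,"y":0.08,"z":0.4,"rx":0,"ry":0,"rz":0},
    {"x":-0.03,"y":0.08,"z":0.4,"rx":0,"ry":0,"rz":0},
    {"x":0,"y":0,"z":0.2,"rx":0,"ry":0,"rz":0},
    {"x":0,"y":0,"z":0.1,"rx":0,"ry":0,"rz":0},
    {"x":0,"y":0,"z":0,"rx":0,"ry":0,"rz":0}
  ]
}}

```text
t: 13.62
tool_pos: [0.5988, 0.1449, 0.028]
orientation: [[0.24, 0.971, -0.001], [0.971, -0.24, -0.0], [-0.0, -0.001, -1.0]]
ft_force: [-0.2, 0.7, -0.0]
gripper_width: 0.092
grip_force: 0.0
```

{"name": "send_rows", "arguments": {
  "rows": [
    {"x":-0.02,"y":0,"z":0.035,"rx":0,"ry":0,"rz":0},
    {"x":0,"y":0,"z":0,"rx":0,"ry":0,"rz":0},
    {"x":0,"y":0,"z":0,"rx":0,"ry":0,"rz":0}
  ],
  "gripper": 0.5
}}

```text
t: 14.0
tool_pos: [0.5991, 0.1419, 0.0244]
orientation: [[0.24, 0.971, 0.001], [0.971, -0.24, 0.0], [0.0, 0.001, -1.0]]
ft_force: [-0.3, 0.4, -0.3]
gripper_width: 0.0692
grip_force: 0.0
```

{"name": "send_rows", "arguments": {
  "rows": [
    {"x":0,"y":0,"z":0,"rx":0,"ry":0,"rz":0},
    {"x":0,"y":0,"z":0,"rx":0,"ry":0,"rz":0},
    {"x":0,"y":0,"z":0,"rx":0,"ry":0,"rz":0},
    {"x":0,"y":0,"z":0,"rx":0,"ry":0,"rz":0}
  ],
  "gripper": -0.2,
  "force": 30
}}

```text
t: 14.5
tool_pos: [0.5992, 0.1419, 0.0242]
orientation: [[0.24, 0.971, 0.001], [0.971, -0.24, 0.0], [0.0, 0.001, -1.0]]
ft_force: [0.5, -0.3, 5.6]
gripper_width: 0.0618
grip_force: 30.0
```

```bash
cat >> h.py <<'E'
RX=np.array([np.cos(np.radians(-120)),np.sin(np.radians(-120)),0]);RZ=np.array([0,0,1.])
U=(-RX+RZ)/2**.5;N=(RX+RZ)/2**.5
RL=np.array([.581,-.124,0])+.035*RX+.018*RZ
Rlay=np.stack([U,np.cross(-N,U),-N],1)      # tool on rest while laying
Rgrip=np.stack([np.cross(N,-U),N,-U],1)     # pinching head faces, down the slope
E
python3 - <<'E'
from h import *
from workcell import arm
o=arm.get_obs()
t=RL+.065*U+.0242*N
pre=t+.008*U+.05*N
print(t,pre)
plan(o["tool_pos"],o["orientation"],[((.599,.142,.07),None),((.59,.03,.20),Ro.from_matrix(o["orientation"]).as_matrix()),(pre,Rlay)],.045,6)
E
```

```text
[ 0.57792498 -0.12932609  0.08107392] [ 0.56307574 -0.15504574  0.12208612]
{"y":-0.001,"z":-0.191}
{"x":0.001,"y":-0.001,"z":-0.191}
-- [0.599 0.142 0.07 ]
{"x":-0.231,"y":0.038,"z":-0.271}
{"x":-0.231,"y":0.038,"z":-0.271}
{"x":-0.231,"y":0.038,"z":-0.271}
{"x":-0.231,"y":0.039,"z":-0.27}
-- [0.59 0.03 0.2 ]
{"x":-0.194,"y":0.019,"z":0.081,"rx":-0.098,"ry":0.698,"rz":0.239}
{"x":-0.2,"y":0.025,"z":0.062,"rx":-0.098,"ry":0.698,"rz":0.239}
{"x":-0.204,"y":0.031,"z":0.043,"rx":-0.098,"ry":0.698,"rz":0.238}
{"x":-0.206,"y":0.037,"z":0.023,"rx":-0.098,"ry":0.698,"rz":0.239}
{"x":-0.207,"y":0.044,"z":0.004,"rx":-0.098,"ry":0.698,"rz":0.238}
{"x":-0.204,"y":0.05,"z":-0.016,"rx":-0.098,"ry":0.698,"rz":0.239}
{"x":-0.2,"y":0.058,"z":-0.035,"rx":-0.098,"ry":0.698,"rz":0.238}
{"x":-0.194,"y":0.064,"z":-0.053,"rx":-0.098,"ry":0.698,"rz":0.239}
-- [ 0.563  -0.1551  0.1221]
```

{"name": "send_rows", "arguments": {
  "rows": [
    {"x":0,"y":0,"z":-0.1,"rx":0,"ry":0,"rz":0},
    {"x":0,"y":0,"z":-0.25,"rx":0,"ry":0,"rz":0},
    {"x":-0.23,"y":0.04,"z":-0.27,"rx":0,"ry":0,"rz":0},
    {"x":-0.23,"y":0.04,"z":-0.27,"rx":0,"ry":0,"rz":0},
    {"x":-0.23,"y":0.04,"z":-0.27,"rx":0,"ry":0,"rz":0},
    {"x":-0.23,"y":0.04,"z":-0.3,"rx":0,"ry":0,"rz":0}
  ]
}}

```text
t: 15.25
tool_pos: [0.59, 0.0292, 0.2001]
orientation: [[0.24, 0.971, -0.001], [0.971, -0.24, 0.0], [-0.0, -0.001, -1.0]]
ft_force: [1.0, -0.3, -1.6]
gripper_width: 0.0615
grip_force: 30.0
```

{"name": "send_rows", "arguments": {
  "rows": [
    {"x":-0.19,"y":0.02,"z":0.08,"rx":-0.1,"ry":0.7,"rz":0.24},
    {"x":-0.2,"y":0.03,"z":0.06,"rx":-0.1,"ry":0.7,"rz":0.24},
    {"x":-0.2,"y":0.03,"z":0.04,"rx":-0.1,"ry":0.7,"rz":0.24},
    {"x":-0.21,"y":0.04,"z":0.02,"rx":-0.1,"ry":0.7,"rz":0.24},
    {"x":-0.21,"y":0.04,"z":0,"rx":-0.1,"ry":0.7,"rz":0.24},
    {"x":-0.2,"y":0.05,"z":-0.02,"rx":-0.1,"ry":0.7,"rz":0.24},
    {"x":-0.2,"y":0.06,"z":-0.03,"rx":-0.1,"ry":0.7,"rz":0.24},
    {"x":0,"y":0,"z":0,"rx":0,"ry":0,"rz":0}
  ]
}}

```text
t: 16.25
tool_pos: [0.5667, -0.1336, 0.1308]
orientation: [[0.361, 0.88, 0.309], [0.681, -0.475, 0.557], [0.637, 0.01, -0.771]]
ft_force: [-0.1, -0.2, -1.3]
gripper_width: 0.0616
grip_force: 30.0
```

```bash
python3 look.py c1 scene side; python3 - <<'E'
from h import *
from workcell import arm
o=arm.get_obs();print(o["qpos"],o["ft_force"])
t=RL+.065*U+.0242*N
plan(o["tool_pos"],o["orientation"],[(t+.008*U+.03*N,Rlay),(t+.006*U+.006*N,Rlay)],.03,6)
E
```

```text
16.3 [ 0.56723462 -0.13258491  0.1316491 ] [[0.36, 0.881, 0.308], [0.683, -0.474, 0.556], [0.636, 0.011, -0.772]]
[-34.70624933  28.26159453 108.77885263  47.85194693  58.53304617
 -38.39980136] [ 0.05688802  0.73515094 -2.04990981]
{"x":-0.184,"y":0.059,"z":0.112,"rx":-0.09,"ry":0.692,"rz":0.224}
-- [ 0.5702 -0.1428  0.1079]
{"x":-0.017,"z":0.2}
-- [ 0.5779 -0.1293  0.0895]
```

{"name": "send_rows", "arguments": {
  "rows": [
    {"x":-0.09,"y":0.03,"z":0.02,"rx":-0.05,"ry":0.35,"rz":0.11},
    {"x":-0.09,"y":0.03,"z":0.09,"rx":-0.05,"ry":0.35,"rz":0.11},
    {"x":-0.02,"y":0,"z":0.1,"rx":0,"ry":0,"rz":0},
    {"x":0,"y":0,"z":0.1,"rx":0,"ry":0,"rz":0},
    {"x":0,"y":0,"z":0,"rx":0,"ry":0,"rz":0}
  ]
}}

```text
t: 16.98
tool_pos: [0.5788, -0.127, 0.0897]
orientation: [[0.35, 0.867, 0.354], [0.613, -0.498, 0.613], [0.708, 0.002, -0.706]]
ft_force: [-0.4, -0.2, -1.3]
gripper_width: 0.0617
grip_force: 30.0
```

```bash
python3 look.py c2 scene side; python3 - <<'E'
from h import *
from workcell import arm
o=arm.get_obs();print(o["ft_force"])
t=RL+.065*U+.0242*N
print("along u,n:",(o["tool_pos"]-t)@U*1e3,(o["tool_pos"]-t)@N*1e3,(o["tool_pos"]-t)@Rlay[:,1]*1e3)
plan(o["tool_pos"],o["orientation"],[(t+.006*U+.003*N,Rlay)],.03,6)
T=[]
for n,b in (("c2_scene",(260,190,100,90)),("c2_side",(300,150,100,90))):
    c=load(n)[0]["pixels"];x,y,w,h=b;T.append(cv2.resize(c[y:y+h,x:x+w],(400,360),interpolation=cv2.INTER_CUBIC))
cv2.imwrite("pics/c2.png",cv2.convertScaleAbs(np.hstack(T),alpha=1.4))
E
```

```text
17.025 [ 0.57885342 -0.12753918  0.0900258 ] [[0.35, 0.867, 0.354], [0.613, -0.498, 0.613], [0.708, 0.002, -0.706]]
[ 0.1439838   0.56080686 -0.91658489]
along u,n: 7.599859230095877 5.290597274114703 0.19987947743422077
{"x":-0.013,"y":-0.002,"z":0.019,"rx":0.008,"ry":-0.011,"rz":0.022}
-- [ 0.579  -0.1275  0.0875]
```

View pics/c2.png

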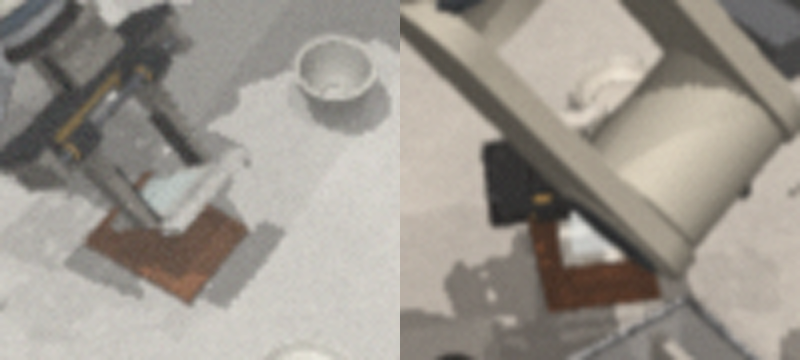

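The cassette is held tilted over the rest with its head up-slope (left crop (190,195)) and clear of the mortar. I'll lower it by feel.

{"name": "send_rows", "arguments": {
  "rows": [
    {"x":0,"y":0,"z":0.015,"rx":0,"ry":0,"rz":0},
    {"x":0,"y":0,"z":0.015,"rx":0,"ry":0,"rz":0},
    {"x":0,"y":0,"z":0,"rx":0,"ry":0,"rz":0}
  ]
}}

```text
t: 17.45
tool_pos: [0.5799, -0.127, 0.0878]
orientation: [[0.351, 0.866, 0.356], [0.612, -0.5, 0.613], [0.709, 0.003, -0.706]]
ft_force: [-5.2, -3.1, 5.0]
gripper_width: 0.0618
grip_force: 30.0
```

{"name": "send_rows", "arguments": {
  "rows": [
    {"x":0,"y":0,"z":0.01,"rx":0,"ry":0,"rz":0},
    {"x":0,"y":0,"z":0,"rx":0,"ry":0,"rz":0}
  ]
}}

```text
t: 17.7
tool_pos: [0.58, -0.1269, 0.0878]
orientation: [[0.351, 0.866, 0.357], [0.612, -0.5, 0.613], [0.709, 0.004, -0.705]]
ft_force: [-13.4, -10.3, 15.7]
gripper_width: 0.0617
grip_force: 30.0
```

{"name": "send_rows", "arguments": {
  "rows": [
    {"x":0,"y":0,"z":-0.015,"rx":0,"ry":0,"rz":0},
    {"x":-0.03,"y":0,"z":0,"rx":0,"ry":0,"rz":0},
    {"x":0,"y":0,"z":0,"rx":0,"ry":0,"rz":0}
  ]
}}

```text
t: 18.08
tool_pos: [0.5784, -0.1295, 0.0849]
orientation: [[0.352, 0.866, 0.356], [0.612, -0.5, 0.612], [0.708, 0.002, -0.706]]
ft_force: [-3.8, -4.5, 3.8]
gripper_width: 0.0615
grip_force: 30.0
```

{"name": "send_rows", "arguments": {
  "rows": [
    {"x":-0.01,"y":0,"z":0,"rx":0,"ry":0,"rz":0},
    {"x":0,"y":0,"z":0,"rx":0,"ry":0,"rz":0}
  ]
}}

```text
t: 18.32
tool_pos: [0.5783, -0.1298, 0.0846]
orientation: [[0.351, 0.866, 0.356], [0.611, -0.5, 0.613], [0.709, 0.002, -0.705]]
ft_force: [-2.5, -3.2, 6.3]
gripper_width: 0.0615
grip_force: 30.0
```

{"name": "send_rows", "arguments": {
  "rows": [
    {"x":-0.015,"y":0,"z":0,"rx":0,"ry":0,"rz":0},
    {"x":0,"y":0,"z":0,"rx":0,"ry":0,"rz":0}
  ]
}}

```text
t: 18.58
tool_pos: [0.5778, -0.1309, 0.0834]
orientation: [[0.351, 0.866, 0.356], [0.611, -0.5, 0.613], [0.709, 0.003, -0.705]]
ft_force: [-1.3, -1.7, 5.8]
gripper_width: 0.0613
grip_force: 30.0
```

{"name": "send_rows", "arguments": {
  "rows": [
    {"x":-0.015,"y":0,"z":0,"rx":0,"ry":0,"rz":0},
    {"x":0,"y":0,"z":0,"rx":0,"ry":0,"rz":0}
  ]
}}

```text
t: 18.82
tool_pos: [0.5773, -0.1319, 0.0823]
orientation: [[0.351, 0.866, 0.357], [0.611, -0.5, 0.613], [0.709, 0.003, -0.705]]
ft_force: [-0.1, -0.9, 6.1]
gripper_width: 0.0617
grip_force: 30.0
```

{"name": "send_rows", "arguments": {
  "rows": [
    {"x":-0.01,"y":0,"z":0,"rx":0,"ry":0,"rz":0},
    {"x":0,"y":0,"z":0,"rx":0,"ry":0,"rz":0}
  ]
}}

```text
t: 19.08
tool_pos: [0.5773, -0.132, 0.0822]
orientation: [[0.35, 0.866, 0.357], [0.61, -0.5, 0.615], [0.711, 0.003, -0.703]]
ft_force: [1.4, 1.7, 9.7]
gripper_width: 0.0614
grip_force: 30.0
```

{"name": "send_rows", "arguments": {
  "rows": [
    {"x":0.005,"y":0,"z":0,"rx":0,"ry":0,"rz":0},
    {"x":0,"y":0,"z":0,"rx":0,"ry":0,"rz":0}
  ],
  "force": 5
}}

```text
t: 19.32
tool_pos: [0.5772, -0.132, 0.0821]
orientation: [[0.351, 0.866, 0.357], [0.611, -0.5, 0.614], [0.71, 0.003, -0.704]]
ft_force: [-0.0, -0.1, 6.7]
gripper_width: 0.0622
grip_force: 5.0
```

{"name": "send_rows", "arguments": {
  "rows": [
    {"x":0,"y":0,"z":0,"rx":0,"ry":0,"rz":0},
    {"x":0,"y":0,"z":0,"rx":0,"ry":0,"rz":0},
    {"x":0,"y":0,"z":0,"rx":0,"ry":0,"rz":0},
    {"x":0,"y":0,"z":-0.05,"rx":0,"ry":0,"rz":0},
    {"x":0,"y":0,"z":-0.2,"rx":0,"ry":0,"rz":0},
    {"x":0,"y":0,"z":-0.3,"rx":0,"ry":0,"rz":0},
    {"x":0,"y":0,"z":-0.3,"rx":0,"ry":0,"rz":0},
    {"x":0,"y":0,"z":0,"rx":0,"ry":0,"rz":0}
  ],
  "gripper": 0.7
}}

```text
t: 20.32
tool_pos: [0.5404, -0.1979, 0.1557]
orientation: [[0.351, 0.865, 0.36], [0.613, -0.502, 0.609], [0.707, 0.007, -0.707]]
ft_force: [0.3, -0.6, -0.0]
gripper_width: 0.0778
grip_force: 0.0
```

```bash
python3 look.py d1 scene wrist; python3 - <<'E'
from h import *
from workcell import arm
np.set_printoptions(precision=4,suppress=True)
o=arm.get_obs()
L2=RL-.0011*U+.0026*N
# cassette mid-plane head end: s=120; pinch with tips at s=100 -> TCP at s=122
q=L2+.122*U+.0045*N
print("grip tcp",q)
for nm in ("d1_scene","d1_wrist"):
    c,ob=load(nm);ob=ob if "T_tool_cam" in c else None
    Y=np.cross(RZ,RX)
    P=[L2+a*U+b*Y+.009*N for a,b in ((0,-.031),(0,.031),(.095,.048),(.12,.048),(.12,-.048),(.095,-.048))]
    u=proj(c,P,ob);print(nm,u.round(0).tolist())
    im=c["pixels"];x0,y0=np.maximum(u.min(0).astype(int)-30,0);x1,y1=u.max(0).astype(int)+30
    k=4 if nm=="d1_scene" else 2
    im=cv2.convertScaleAbs(cv2.resize(im[y0:y1,x0:x1],None,fx=k,fy=k,interpolation=cv2.INTER_CUBIC),alpha=1.3)
    cv2.polylines(im,[((u+.5-[x0,y0])*k).astype(np.int32)],True,(0,0,255),1);cv2.imwrite(f"pics/{nm}_ov.png",im);print(im.shape)
a=cv2.imread("pics/d1_scene_ov.png");b=cv2.imread("pics/d1_wrist_ov.png");H=max(a.shape[0],b.shape[0])
pad=lambda i:cv2.copyMakeBorder(i,0,H-i.shape[0],0,0,cv2.BORDER_CONSTANT)
m=np.hstack([pad(a),pad(b)]);f=min(800/m.shape[1],600/m.shape[0],1);cv2.imwrite("pics/d1.png",cv2.resize(m,None,fx=f,fy=f))
# paths
for R2,nm in ((Rgrip,"A"),(Rgrip*[-1,-1,1],"B")):
    print(nm,R2.round(2).tolist(),np.degrees(Ro.from_matrix(o["orientation"].T@R2).magnitude()))
E
```

```text
20.375 [ 0.54023352 -0.19650073  0.15445803] [[0.351, 0.865, 0.358], [0.613, -0.502, 0.611], [0.708, 0.005, -0.706]]
grip tcp [ 0.6037 -0.0846  0.1085]
d1_scene [[297.0, 234.0], [286.0, 247.0], [298.0, 248.0], [302.0, 247.0], [319.0, 227.0], [315.0, 228.0]]
(320, 376, 3)
d1_wrist [[290.0, 268.0], [354.0, 268.0], [376.0, 170.0], [378.0, 141.0], [266.0, 141.0], [268.0, 170.0]]
(374, 342, 3)
A [[0.87, -0.35, -0.35], [-0.5, -0.61, -0.61], [0.0, 0.71, -0.71]] 119.9933154259496
B [[-0.87, 0.35, -0.35], [0.5, 0.61, -0.61], [-0.0, -0.71, -0.71]] 120.11019636956509
```

```bash
python3 - <<'E'
from h import *
from workcell import arm
np.set_printoptions(precision=4,suppress=True)
c,ob=load("d1_wrist");im=c["pixels"];g=cv2.GaussianBlur(im,(3,3),0).min(2)
# white row/col extents near expected polygon
print("row150 cols",[int(v) for v in g[150,240:400:6]]);print("row220",[int(v) for v in g[220,240:400:6]]);print("col320 rows",[int(v) for v in g[115:290:5,320]])
o=arm.get_obs();L2=RL-.0011*U+.0026*N;q=L2+.122*U+.0045*N
RB=Rgrip*[-1,-1,1]
Rm=o["orientation"]@Ro.from_rotvec(Ro.from_matrix(o["orientation"].T@RB).as_rotvec()/2).as_matrix()
plan(o["tool_pos"],o["orientation"],[((.555,-.15,.27),Rm),(q+.10*U,RB)],.05,7.9)
E
```

```text
row150 cols [154, 155, 151, 150, 154, 166, 166, 165, 166, 166, 166, 166, 167, 166, 166, 167, 167, 167, 167, 167, 167, 167, 167, 153, 156, 157, 157]
row220 [146, 146, 146, 146, 144, 155, 142, 50, 56, 157, 167, 168, 167, 168, 167, 167, 169, 171, 168, 157, 54, 144, 151, 156, 148, 150, 152]
col320 rows [153, 152, 155, 156, 151, 150, 168, 167, 166, 164, 112, 150, 161, 157, 168, 168, 168, 168, 168, 168, 167, 167, 168, 168, 167, 167, 167, 168, 167, 165, 154, 42, 41, 44, 46]
{"x":0.12,"y":-0.01,"z":-0.051,"rx":0.543,"ry":-0.541,"rz":-0.542}
{"x":0.117,"y":-0.005,"z":-0.06,"rx":0.543,"ry":-0.541,"rz":-0.541}
{"x":0.112,"y":-0.001,"z":-0.068,"rx":0.543,"ry":-0.541,"rz":-0.542}
{"x":0.107,"y":0.002,"z":-0.076,"rx":0.543,"ry":-0.541,"rz":-0.541}
{"x":0.101,"y":0.003,"z":-0.084,"rx":0.543,"ry":-0.54,"rz":-0.542}
{"x":0.093,"y":0.004,"z":-0.092,"rx":0.543,"ry":-0.541,"rz":-0.541}
{"x":0.086,"y":0.003,"z":-0.099,"rx":0.543,"ry":-0.54,"rz":-0.542}
{"x":0.078,"y":0.002,"z":-0.105,"rx":0.543,"ry":-0.541,"rz":-0.541}
-- [ 0.5549 -0.15    0.27  ]
{"x":0.083,"y":0.141,"z":0.086,"rx":0.543,"ry":-0.541,"rz":-0.542}
{"x":0.078,"y":0.152,"z":0.069,"rx":0.543,"ry":-0.541,"rz":-0.542}
{"x":0.07,"y":0.163,"z":0.051,"rx":0.543,"ry":-0.541,"rz":-0.541}
{"x":0.061,"y":0.171,"z":0.034,"rx":0.543,"ry":-0.541,"rz":-0.542}
{"x":0.049,"y":0.177,"z":0.016,"rx":0.543,"ry":-0.54,"rz":-0.541}
{"x":0.037,"y":0.181,"rx":0.543,"ry":-0.541,"rz":-0.542}
{"x":0.022,"y":0.182,"z":-0.016,"rx":0.543,"ry":-0.54,"rz":-0.541}
{"x":0.007,"y":0.181,"z":-0.032,"rx":0.543,"ry":-0.541,"rz":-0.542}
-- [ 0.6391 -0.0233  0.1793]
```

{"name": "send_rows", "arguments": {
  "rows": [
    {"x":0.12,"y":-0.01,"z":-0.05,"rx":0.54,"ry":-0.54,"rz":-0.54},
    {"x":0.12,"y":-0.01,"z":-0.06,"rx":0.54,"ry":-0.54,"rz":-0.54},
    {"x":0.11,"y":0,"z":-0.07,"rx":0.54,"ry":-0.54,"rz":-0.54},
    {"x":0.11,"y":0,"z":-0.08,"rx":0.54,"ry":-0.54,"rz":-0.54},
    {"x":0.1,"y":0,"z":-0.08,"rx":0.54,"ry":-0.54,"rz":-0.54},
    {"x":0.09,"y":0,"z":-0.09,"rx":0.54,"ry":-0.54,"rz":-0.54},
    {"x":0.09,"y":0,"z":-0.1,"rx":0.54,"ry":-0.54,"rz":-0.54},
    {"x":0.08,"y":0,"z":-0.1,"rx":0.54,"ry":-0.54,"rz":-0.54}
  ],
  "gripper": 0
}}

```text
t: 21.42
tool_pos: [0.5528, -0.1476, 0.2691]
orientation: [[-0.226, 0.93, -0.288], [0.945, 0.281, 0.166], [0.236, -0.235, -0.943]]
ft_force: [0.3, -0.6, -0.6]
gripper_width: 0.0459
grip_force: 0.0
```

{"name": "send_rows", "arguments": {
  "rows": [
    {"x":0.08,"y":0.14,"z":0.07,"rx":0.54,"ry":-0.54,"rz":-0.54},
    {"x":0.08,"y":0.15,"z":0.06,"rx":0.54,"ry":-0.54,"rz":-0.54},
    {"x":0.07,"y":0.16,"z":0.05,"rx":0.54,"ry":-0.54,"rz":-0.54},
    {"x":0.06,"y":0.17,"z":0.03,"rx":0.54,"ry":-0.54,"rz":-0.54},
    {"x":0.05,"y":0.18,"z":0.01,"rx":0.54,"ry":-0.54,"rz":-0.54},
    {"x":0.04,"y":0.18,"z":0,"rx":0.54,"ry":-0.54,"rz":-0.54},
    {"x":0.02,"y":0.18,"z":-0.02,"rx":0.54,"ry":-0.54,"rz":-0.54},
    {"x":0.01,"y":0.18,"z":-0.03,"rx":0.54,"ry":-0.54,"rz":-0.54}
  ]
}}

```text
t: 22.42
tool_pos: [0.6379, -0.0208, 0.1823]
orientation: [[-0.866, 0.354, -0.352], [0.499, 0.613, -0.612], [-0.0, -0.706, -0.708]]
ft_force: [0.1, 0.7, 0.7]
gripper_width: 0.0462
grip_force: 0.0
```

{"name": "send_rows", "arguments": {
  "rows": [
    {"x":0,"y":0,"z":0,"rx":0,"ry":0,"rz":0},
    {"x":0,"y":0,"z":0,"rx":0,"ry":0,"rz":0}
  ]
}}

```text
t: 22.68
tool_pos: [0.6377, -0.0222, 0.1835]
orientation: [[-0.864, 0.359, -0.354], [0.504, 0.613, -0.608], [-0.001, -0.704, -0.711]]
ft_force: [0.5, -0.0, -0.2]
gripper_width: 0.0461
grip_force: 0.0
```

```bash
python3 - <<'E'
from h import *
from workcell import arm
np.set_printoptions(precision=4,suppress=True)
o=arm.get_obs();L2=RL-.0011*U+.0026*N;q=L2+.122*U+.0045*N
print(o["qpos"]);RB=Rgrip*[-1,-1,1]
plan(o["tool_pos"],o["orientation"],[(q+.04*U,RB),(q,RB)],.05,7)
E
```

```text
[ 13.4785  41.7009  77.8811 -30.6826  94.117  -38.9831]
{"x":-0.008,"y":0.01,"z":0.264,"rx":0.017,"ry":-0.009,"rz":-0.016}
{"x":-0.008,"y":0.012,"z":0.263,"rx":0.018,"ry":-0.008,"rz":-0.016}
-- [ 0.6179 -0.0601  0.1368]
{"z":0.334}
-- [ 0.6038 -0.0846  0.1085]
```

{"name": "send_rows", "arguments": {
  "rows": [
    {"x":-0.01,"y":0.01,"z":0.2,"rx":0.02,"ry":-0.01,"rz":-0.02},
    {"x":-0.01,"y":0.01,"z":0.3,"rx":0.02,"ry":-0.01,"rz":-0.02},
    {"x":0,"y":0,"z":0.15,"rx":0,"ry":0,"rz":0},
    {"x":0,"y":0,"z":0.1,"rx":0,"ry":0,"rz":0},
    {"x":0,"y":0,"z":0.1,"rx":0,"ry":0,"rz":0},
    {"x":0,"y":0,"z":0,"rx":0,"ry":0,"rz":0}
  ]
}}

```text
t: 23.42
tool_pos: [0.6048, -0.0848, 0.1099]
orientation: [[-0.867, 0.352, -0.353], [0.499, 0.612, -0.613], [0.0, -0.708, -0.706]]
ft_force: [-0.6, -0.2, -0.3]
gripper_width: 0.046
grip_force: 0.0
```

```bash
python3 - <<'E'
from h import *
from workcell import arm
np.set_printoptions(precision=4,suppress=True)
o=arm.get_obs();L2=RL-.0011*U+.0026*N;q=L2+.122*U+.0045*N
print(o["ft_force"]);RB=Rgrip*[-1,-1,1]
plan(o["tool_pos"],o["orientation"],[(q,RB)],.05,7)
E
```

```text
[-0.5861 -0.1935 -0.2811]
{"x":0.008,"y":0.006,"z":0.01,"rx":-0.007,"ry":0.006,"rz":0.007}
-- [ 0.6038 -0.0846  0.1085]
```

{"name": "send_rows", "arguments": {
  "rows": [
    {"x":0.01,"y":0.01,"z":0.01,"rx":0,"ry":0,"rz":0},
    {"x":0,"y":0,"z":0,"rx":0,"ry":0,"rz":0},
    {"x":0,"y":0,"z":0,"rx":0,"ry":0,"rz":0},
    {"x":0,"y":0,"z":0,"rx":0,"ry":0,"rz":0},
    {"x":0,"y":0,"z":0,"rx":0,"ry":0,"rz":0}
  ],
  "gripper": -1,
  "force": 5
}}

```text
t: 24.05
tool_pos: [0.6041, -0.0839, 0.1086]
orientation: [[-0.867, 0.352, -0.352], [0.498, 0.612, -0.614], [-0.0, -0.708, -0.706]]
ft_force: [-0.1, 0.4, 2.3]
gripper_width: 0.009
grip_force: 5.0
```

{"name": "send_rows", "arguments": {
  "rows": [
    {"x":0,"y":0,"z":0,"rx":0,"ry":0,"rz":0},
    {"x":0,"y":0,"z":0,"rx":0,"ry":0,"rz":0},
    {"x":0,"y":0,"z":-0.02,"rx":0,"ry":0,"rz":0},
    {"x":0,"y":-0.02,"z":-0.04,"rx":0,"ry":0,"rz":0},
    {"x":0,"y":-0.1,"z":-0.1,"rx":0,"ry":0,"rz":0},
    {"x":0,"y":-0.2,"z":-0.2,"rx":0,"ry":0,"rz":0},
    {"x":0,"y":-0.3,"z":-0.3,"rx":0,"ry":0,"rz":0},
    {"x":0,"y":-0.3,"z":-0.3,"rx":0,"ry":0,"rz":0}
  ],
  "force": 35
}}

```text
t: 25.05
tool_pos: [0.6057, -0.0805, 0.2702]
orientation: [[-0.867, 0.353, -0.352], [0.498, 0.613, -0.613], [-0.0, -0.707, -0.707]]
ft_force: [0.5, -0.1, -1.4]
gripper_width: 0.0085
grip_force: 35.0
```

```bash
python3 look.py e1 scene side; python3 - <<'E'
from h import *
np.set_printoptions(precision=4,suppress=True)
a=np.radians(-2.75);X=np.array([np.cos(a),np.sin(a),0]);Y=np.array([-X[1],X[0],0]);T0=np.array([.448,-.3445,0])
out=[]
for n,b in (("w3_wrist",(290,155,160,130)),("e1_scene",(205,150,75,85)),("e1_side",(320,205,95,100))):
    c,ob=load(n);ob=ob if "wrist" in n else None;x,y,w,h=b;k=2 if ob else 4
    im=cv2.convertScaleAbs(cv2.resize(c["pixels"][y:y+h,x:x+w],None,fx=k,fy=k,interpolation=cv2.INTER_CUBIC),alpha=1.4)
    if 1:
        for s,col in ((-.034,(0,0,255)),(0,(0,255,0)),(.034,(255,0,0))):
            z=.128;P=[T0+s*X+yy*Y+[0,0,z] for yy in (-.048,.048)]
            q=proj(c,P,ob);qi=((q+.5-[x,y])*k).astype(int);
            for e in qi: cv2.circle(im,tuple(e),3,col,1)
    out.append(im)
    R=[T0+s*.0685*X+r*.0565*Y+[0,0,.134] for s,r in ((-1,-1),(1,-1),(1,1),(-1,1))]
    print(n,proj(c,R,ob).round(0).tolist())
    cv2.polylines(im,[((proj(c,R,ob)+.5-[x,y])*k).astype(np.int32)],True,(0,255,255),1)
H=400;m=np.zeros((H,1000,3),np.uint8);xx=0
for i in out: m[:i.shape[0],xx:xx+i.shape[1]]=i;xx+=i.shape[1]
m=m[:,:xx];cv2.imwrite("pics/e1.png",cv2.resize(m,None,fx=min(1,800/xx),fy=min(1,800/xx)));print(xx)
E
```

```text
25.1 [ 0.60780099 -0.08053345  0.2774563 ] [[-0.867, 0.359, -0.346], [0.498, 0.613, -0.613], [-0.008, -0.704, -0.71]]
w3_wrist [[310.0, 267.0], [423.0, 267.0], [431.0, 175.0], [308.0, 175.0]]
e1_scene [[230.0, 177.0], [220.0, 207.0], [252.0, 210.0], [261.0, 180.0]]
e1_side [[359.0, 273.0], [399.0, 248.0], [371.0, 223.0], [332.0, 245.0]]
1000
```

```bash
python3 - <<'E'
from h import *
from workcell import arm
o=arm.get_obs()
plan(o["tool_pos"],o["orientation"],[((.42,-.41,.36),down(-2.75))],.04,6)
E
```

```text
{"x":-0.001,"y":-0.211,"z":0.132,"rx":-0.383,"ry":0.239,"rz":0.57}
{"x":-0.023,"y":-0.217,"z":0.12,"rx":-0.383,"ry":0.239,"rz":0.57}
{"x":-0.044,"y":-0.221,"z":0.108,"rx":-0.383,"ry":0.239,"rz":0.57}
{"x":-0.065,"y":-0.222,"z":0.094,"rx":-0.383,"ry":0.239,"rz":0.571}
{"x":-0.085,"y":-0.22,"z":0.08,"rx":-0.382,"ry":0.239,"rz":0.57}
{"x":-0.105,"y":-0.217,"z":0.065,"rx":-0.383,"ry":0.239,"rz":0.571}
{"x":-0.124,"y":-0.21,"z":0.049,"rx":-0.382,"ry":0.239,"rz":0.57}
{"x":-0.142,"y":-0.202,"z":0.034,"rx":-0.382,"ry":0.239,"rz":0.571}
{"x":-0.158,"y":-0.192,"z":0.018,"rx":-0.383,"ry":0.239,"rz":0.57}
{"x":-0.174,"y":-0.179,"z":0.003,"rx":-0.382,"ry":0.239,"rz":0.571}
{"x":-0.187,"y":-0.164,"z":-0.012,"rx":-0.383,"ry":0.239,"rz":0.571}
{"x":-0.199,"y":-0.148,"z":-0.027,"rx":-0.382,"ry":0.24,"rz":0.57}
{"x":-0.209,"y":-0.13,"z":-0.041,"rx":-0.383,"ry":0.239,"rz":0.571}
-- [ 0.42 -0.41  0.36]
```

{"name": "send_rows", "arguments": {
  "rows": [
    {"x":0,"y":-0.21,"z":0.13,"rx":-0.38,"ry":0.24,"rz":0.57},
    {"x":-0.02,"y":-0.22,"z":0.12,"rx":-0.38,"ry":0.24,"rz":0.57},
    {"x":-0.04,"y":-0.22,"z":0.11,"rx":-0.38,"ry":0.24,"rz":0.57},
    {"x":-0.06,"y":-0.22,"z":0.09,"rx":-0.38,"ry":0.24,"rz":0.57},
    {"x":-0.08,"y":-0.22,"z":0.08,"rx":-0.38,"ry":0.24,"rz":0.57},
    {"x":-0.1,"y":-0.22,"z":0.06,"rx":-0.38,"ry":0.24,"rz":0.57},
    {"x":-0.12,"y":-0.21,"z":0.05,"rx":-0.38,"ry":0.24,"rz":0.57},
    {"x":-0.14,"y":-0.2,"z":0.03,"rx":-0.38,"ry":0.24,"rz":0.57}
  ]
}}

```text
t: 26.15
tool_pos: [0.4882, -0.2809, 0.3234]
orientation: [[-0.358, 0.902, -0.244], [0.928, 0.314, -0.201], [-0.105, -0.298, -0.949]]
ft_force: [-0.4, -1.3, -1.2]
gripper_width: 0.0088
grip_force: 34.9
```

{"name": "send_rows", "arguments": {
  "rows": [
    {"x":-0.16,"y":-0.19,"z":0.02,"rx":-0.38,"ry":0.24,"rz":0.57},
    {"x":-0.17,"y":-0.18,"z":0,"rx":-0.38,"ry":0.24,"rz":0.57},
    {"x":-0.19,"y":-0.16,"z":-0.01,"rx":-0.38,"ry":0.24,"rz":0.57},
    {"x":-0.2,"y":-0.15,"z":-0.03,"rx":-0.38,"ry":0.24,"rz":0.57},
    {"x":-0.21,"y":-0.13,"z":-0.04,"rx":-0.38,"ry":0.24,"rz":0.57},
    {"x":0,"y":0,"z":0,"rx":0,"ry":0,"rz":0},
    {"x":0,"y":0,"z":0,"rx":0,"ry":0,"rz":0}
  ]
}}

```text
t: 27.02
tool_pos: [0.4171, -0.4068, 0.3569]
orientation: [[0.048, 0.999, -0.015], [0.999, -0.048, -0.001], [-0.002, -0.015, -1.0]]
ft_force: [-0.6, 0.6, -1.3]
gripper_width: 0.0087
grip_force: 34.9
```

```bash
python3 look.py f1; python3 - <<'E'
from h import *
c,o=load("f1_wrist");im=c["pixels"]
a=np.radians(-2.75);X=np.array([np.cos(a),np.sin(a),0]);Y=np.array([-X[1],X[0],0]);T0=np.array([.448,-.3445,0])
R=[T0+s*.071*X+r*.059*Y+[0,0,.134] for s,r in ((-1,-1),(1,-1),(1,1),(-1,1))];q=proj(c,R,o);print(q.round(0).tolist())
print(o["qpos"].round(0),o["ft_force"].round(1))
x0,y0=np.maximum(q.min(0).astype(int)-25,0);x1,y1=np.minimum(q.max(0).astype(int)+25,[640,400])
k=min(800/(x1-x0),600/(y1-y0));v=cv2.resize(im[y0:y1,x0:x1],None,fx=k,fy=k,interpolation=cv2.INTER_CUBIC)
v=cv2.convertScaleAbs(v,alpha=1.3)
for s,col in ((-.034,(0,0,255)),(0,(0,255,0)),(.034,(255,0,0))):
    for e in ((proj(c,[T0+s*X+yy*Y+[0,0,.128] for yy in (-.048,.048)],o)+.5-[x0,y0])*k).astype(int): cv2.circle(v,tuple(int(i) for i in e),4,col,1)
cv2.imwrite("pics/f1.png",v);print(x0,y0,k,v.shape)
E
```

```text
27.025 [ 0.41707121 -0.40682274  0.35692419] [[0.048, 0.999, -0.015], [0.999, -0.048, -0.001], [-0.002, -0.015, -1.0]]
[[291.0, 178.0], [406.0, 179.0], [413.0, 76.0], [288.0, 76.0]]
[-44.  12.  90.  -1.  79. -41.] [-0.6  0.6 -1.3]
262 50 3.9215686274509802 (600, 690, 3)
```

View pics/f1.png

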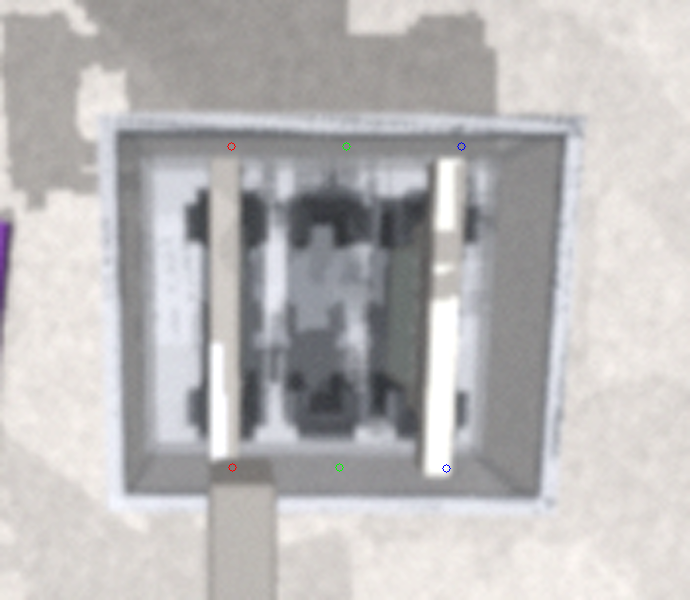

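The tank interior is clear: stored cassettes stand in the left slot (crop x≈225) and right slot (crop x≈443), and the middle slot is empty. The held cassette is at (242,540).

```bash
python3 look.py f2; python3 - <<'E'
from h import *
np.set_printoptions(precision=4,suppress=True)
c,o=load("f1_wrist");c2,o2=load("f2_wrist")
g=lambda c:np.float32(cv2.cvtColor(c["pixels"][60:185,280:420],cv2.COLOR_BGR2GRAY))
print("shift",cv2.phaseCorrelate(g(c),g(c2)))
W=lambda p:onplane(c,(p[0]/3.92157+262-.5,p[1]/3.92157+50-.5),.128,o)
lt,rt,rb=W((225,157)),W((449,160)),W((437,475));lm,rm=W((224,310)),W((443,317))
print(lt,rt,rb,"len",np.linalg.norm(rt-rb),"yaw",np.degrees(np.arctan2(*(rt-rb)[1::-1]))-90,"pitch",np.linalg.norm(lm-rm),"tops",np.linalg.norm(lt-rt))
print("mid right",(rt+rb)/2,"empty x",(lt+rt)/2,(lm+rm)/2)
rim=np.array([onplane(c,(p[0]/3.92157+261.5,p[1]/3.92157+49.5),.134,o) for p in ((100,115),(585,118),(555,512),(110,508))]);print(rim,rim.mean(0),[np.linalg.norm(rim[i]-rim[i-1]) for i in range(4)])
E
```

```text
27.075 [ 0.41742062 -0.40648515  0.3568074 ] [[0.047, 0.999, -0.015], [0.999, -0.047, -0.001], [-0.002, -0.015, -1.0]]
shift ((-0.151016672924996, 0.8138645767065995), 0.8131466719309489)
[ 0.4142 -0.2978  0.128 ] [ 0.4807 -0.3019  0.128 ] [ 0.4767 -0.3961  0.128 ] len 0.09435347264578686 yaw -2.4168913460449915 pitch 0.06733135266607877 tops 0.06661178405162546
mid right [ 0.4787 -0.349   0.128 ] empty x [ 0.4474 -0.2998  0.128 ] [ 0.4452 -0.3446  0.128 ]
[[ 0.3786 -0.2851  0.134 ]
 [ 0.519  -0.2928  0.134 ]
 [ 0.5128 -0.4085  0.134 ]
 [ 0.3726 -0.401   0.134 ]] [ 0.4458 -0.3469  0.134 ] [np.float64(0.11606168405668818), np.float64(0.14066057643874133), np.float64(0.1159175251760499), np.float64(0.14039601589984693)]
```

```bash
python3 - <<'E'
from h import *
from workcell import arm
o=arm.get_obs()
plan(o["tool_pos"],o["orientation"],[((.4453,-.346,.30),down(-2.7)),((.4453,-.346,.265),None)],.03,6)
E
```

```text
{"x":0.171,"y":0.071,"z":0.156,"rx":-0.036,"ry":0.005,"rz":0.001}
{"x":0.171,"y":0.071,"z":0.157,"rx":-0.036,"ry":0.005,"rz":0.001}
{"x":0.171,"y":0.07,"z":0.157,"rx":-0.037,"ry":0.004,"rz":0.002}
-- [ 0.4454 -0.3461  0.3   ]
{"z":0.146}
{"z":0.146}
-- [ 0.4454 -0.3461  0.265 ]
```

{"name": "send_rows", "arguments": {
  "rows": [
    {"x":0.17,"y":0.07,"z":0.15,"rx":-0.04,"ry":0,"rz":0},
    {"x":0.17,"y":0.07,"z":0.16,"rx":-0.04,"ry":0,"rz":0},
    {"x":0.17,"y":0.07,"z":0.16,"rx":-0.03,"ry":0,"rz":0},
    {"x":0,"y":0,"z":0.15,"rx":0,"ry":0,"rz":0},
    {"x":0,"y":0,"z":0.14,"rx":0,"ry":0,"rz":0},
    {"x":0,"y":0,"z":0,"rx":0,"ry":0,"rz":0},
    {"x":0,"y":0,"z":0,"rx":0,"ry":0,"rz":0}
  ]
}}

```text
t: 28.0
tool_pos: [0.4449, -0.3482, 0.2659]
orientation: [[0.049, 0.999, 0.001], [0.999, -0.049, -0.003], [-0.003, 0.001, -1.0]]
ft_force: [-0.2, -0.1, -0.9]
gripper_width: 0.0086
grip_force: 34.9
```

```bash
python3 look.py g1 wrist scene; python3 - <<'E'
from h import *
from workcell import arm
o=arm.get_obs();print(o["ft_force"],o["orientation"].round(4))
plan(o["tool_pos"],o["orientation"],[((.4453,-.346,.24),down(-2.7))],.03,6)
# foot in scene view: expected vs seen (white/bright band columns)
c=load("g1_scene")[0];R=o["orientation"];t=o["tool_pos"]
P=[t+R@np.array([a,.0045,z]) for a,z in ((-.031,.122),(.031,.122),(-.048,.002),(.048,.002))]
print(proj(c,P).round(1).tolist())
u=proj(c,P);g=c["pixels"].min(2)
r=int((u[0,1]*.7+u[2,1]*.3));print("row",r,[int(v) for v in g[r,215:270:1]])
E
```

```text
28.05 [ 0.44500323 -0.348303    0.26617306] [[0.049, 0.999, 0.002], [0.999, -0.049, -0.003], [-0.003, 0.002, -1.0]]
[-0.89806053 -0.24585793 -1.2169808 ] [[ 0.0489  0.9988  0.0017]
 [ 0.9988 -0.0489 -0.0033]
 [-0.0032  0.0018 -1.    ]]
{"x":0.019,"y":0.001,"z":0.219,"rx":0.013,"ry":0.023,"rz":-0.013}
-- [ 0.4453 -0.3461  0.2399]
[[230.0, 190.4], [247.7, 192.0], [219.3, 165.3], [248.2, 167.8]]
row 182 [136, 138, 137, 138, 139, 141, 137, 139, 139, 134, 128, 124, 110, 92, 93, 97, 96, 98, 97, 96, 94, 97, 98, 99, 98, 97, 99, 99, 100, 93, 89, 86, 83, 85, 82, 82, 82, 79, 81, 80, 77, 76, 78, 88, 110, 95, 70, 61, 58, 53, 63, 90, 113, 130, 137]
```

{"name": "send_rows", "arguments": {
  "rows": [
    {"x":0.02,"y":0,"z":0.1,"rx":0.01,"ry":0.02,"rz":-0.01},
    {"x":0,"y":0,"z":0.12,"rx":0,"ry":0,"rz":0},
    {"x":0,"y":0,"z":0.05,"rx":0,"ry":0,"rz":0},
    {"x":0,"y":0,"z":0.04,"rx":0,"ry":0,"rz":0},
    {"x":0,"y":0,"z":0.04,"rx":0,"ry":0,"rz":0},
    {"x":0,"y":0,"z":0,"rx":0,"ry":0,"rz":0}
  ]
}}

```text
t: 28.85
tool_pos: [0.4449, -0.3452, 0.2232]
orientation: [[0.047, 0.999, -0.001], [0.999, -0.047, 0.001], [0.001, -0.001, -1.0]]
ft_force: [-0.0, 0.2, -0.8]
gripper_width: 0.0089
grip_force: 34.9
```

{"name": "send_rows", "arguments": {
  "rows": [
    {"x":0,"y":0,"z":0.03,"rx":0,"ry":0,"rz":0},
    {"x":0,"y":0,"z":0.02,"rx":0,"ry":0,"rz":0},
    {"x":0,"y":0,"z":0,"rx":0,"ry":0,"rz":0}
  ]
}}

```text
t: 29.22
tool_pos: [0.4448, -0.3452, 0.2173]
orientation: [[0.047, 0.999, -0.001], [0.999, -0.047, 0.001], [0.0, -0.001, -1.0]]
ft_force: [-0.0, 0.4, -0.9]
gripper_width: 0.0083
grip_force: 34.9
```

{"name": "send_rows", "arguments": {
  "rows": [
    {"x":0,"y":0,"z":0.02,"rx":0,"ry":0,"rz":0},
    {"x":0,"y":0,"z":0.02,"rx":0,"ry":0,"rz":0},
    {"x":0,"y":0,"z":0,"rx":0,"ry":0,"rz":0}
  ]
}}

```text
t: 29.6
tool_pos: [0.4449, -0.3453, 0.2125]
orientation: [[0.047, 0.999, -0.001], [0.999, -0.047, 0.0], [0.0, -0.001, -1.0]]
ft_force: [0.2, -0.4, -1.5]
gripper_width: 0.0092
grip_force: 34.9
```

{"name": "send_rows", "arguments": {
  "rows": [
    {"x":0,"y":0,"z":0.02,"rx":0,"ry":0,"rz":0},
    {"x":0,"y":0,"z":0.02,"rx":0,"ry":0,"rz":0},
    {"x":0,"y":0,"z":0,"rx":0,"ry":0,"rz":0}
  ]
}}

```text
t: 29.98
tool_pos: [0.4449, -0.3452, 0.2076]
orientation: [[0.047, 0.999, -0.001], [0.999, -0.047, 0.0], [0.0, -0.001, -1.0]]
ft_force: [0.3, -0.7, -1.5]
gripper_width: 0.0086
grip_force: 34.9
```

Still free. The foot is at about 0.086, past the funnel, so I'll continue down.

{"name": "send_rows", "arguments": {
  "rows": [
    {"x":0,"y":0,"z":0.03,"rx":0,"ry":0,"rz":0},
    {"x":0,"y":0,"z":0.03,"rx":0,"ry":0,"rz":0},
    {"x":0,"y":0,"z":0.03,"rx":0,"ry":0,"rz":0},
    {"x":0,"y":0,"z":0,"rx":0,"ry":0,"rz":0}
  ]
}}

```text
t: 30.48
tool_pos: [0.4448, -0.3452, 0.1967]
orientation: [[0.047, 0.999, -0.001], [0.999, -0.047, 0.001], [0.001, -0.001, -1.0]]
ft_force: [-0.1, -1.4, -1.4]
gripper_width: 0.0083
grip_force: 34.9
```

{"name": "send_rows", "arguments": {
  "rows": [
    {"x":0,"y":0,"z":0.05,"rx":0,"ry":0,"rz":0},
    {"x":0,"y":0,"z":0.05,"rx":0,"ry":0,"rz":0},
    {"x":0,"y":0,"z":0.05,"rx":0,"ry":0,"rz":0},
    {"x":0,"y":0,"z":0,"rx":0,"ry":0,"rz":0}
  ]
}}

```text
t: 30.98
tool_pos: [0.4447, -0.3452, 0.1784]
orientation: [[0.047, 0.999, -0.001], [0.999, -0.047, 0.001], [0.001, -0.001, -1.0]]
ft_force: [0.9, -1.0, -2.7]
gripper_width: 0.0086
grip_force: 34.9
```

{"name": "send_rows", "arguments": {
  "rows": [
    {"x":0,"y":0,"z":0.05,"rx":0,"ry":0,"rz":0},
    {"x":0,"y":0,"z":0.05,"rx":0,"ry":0,"rz":0},
    {"x":0,"y":0,"z":0.05,"rx":0,"ry":0,"rz":0},
    {"x":0,"y":0,"z":0,"rx":0,"ry":0,"rz":0}
  ]
}}

```text
t: 31.48
tool_pos: [0.4447, -0.3452, 0.1605]
orientation: [[0.047, 0.999, -0.001], [0.999, -0.047, 0.001], [0.001, -0.001, -1.0]]
ft_force: [0.1, -2.4, -2.2]
gripper_width: 0.0089
grip_force: 34.9
```

{"name": "send_rows", "arguments": {
  "rows": [
    {"x":0,"y":0,"z":0.05,"rx":0,"ry":0,"rz":0},
    {"x":0,"y":0,"z":0.05,"rx":0,"ry":0,"rz":0},
    {"x":0,"y":0,"z":0.05,"rx":0,"ry":0,"rz":0},
    {"x":0,"y":0,"z":0,"rx":0,"ry":0,"rz":0}
  ]
}}

```text
t: 31.98
tool_pos: [0.4447, -0.3452, 0.1425]
orientation: [[0.047, 0.999, -0.001], [0.999, -0.047, 0.001], [0.0, -0.001, -1.0]]
ft_force: [0.3, -2.7, -2.8]
gripper_width: 0.009
grip_force: 34.9
```

{"name": "send_rows", "arguments": {
  "rows": [
    {"x":0,"y":0,"z":0.03,"rx":0,"ry":0,"rz":0},
    {"x":0,"y":0,"z":0.02,"rx":0,"ry":0,"rz":0},
    {"x":0,"y":0,"z":0,"rx":0,"ry":0,"rz":0}
  ]
}}

```text
t: 32.35
tool_pos: [0.445, -0.3452, 0.137]
orientation: [[0.047, 0.999, -0.0], [0.999, -0.047, 0.0], [0.0, -0.0, -1.0]]
ft_force: [0.4, -2.9, -2.3]
gripper_width: 0.0085
grip_force: 34.9
```

{"name": "send_rows", "arguments": {
  "rows": [
    {"x":-0.005,"y":0,"z":0.02,"rx":0,"ry":0,"rz":0},
    {"x":0,"y":0,"z":0.01,"rx":0,"ry":0,"rz":0},
    {"x":0,"y":0,"z":0.01,"rx":0,"ry":0,"rz":0},
    {"x":0,"y":0,"z":0,"rx":0,"ry":0,"rz":0}
  ]
}}

```text
t: 32.85
tool_pos: [0.4448, -0.3456, 0.1322]
orientation: [[0.047, 0.999, -0.001], [0.999, -0.047, 0.001], [0.001, -0.001, -1.0]]
ft_force: [0.4, -0.3, -0.6]
gripper_width: 0.0085
grip_force: 34.9
```

{"name": "send_rows", "arguments": {
  "rows": [
    {"x":0,"y":0,"z":0.01,"rx":0,"ry":0,"rz":0},
    {"x":0,"y":0,"z":0,"rx":0,"ry":0,"rz":0}
  ]
}}

```text
t: 33.1
tool_pos: [0.4453, -0.3457, 0.1322]
orientation: [[0.047, 0.999, 0.0], [0.999, -0.047, 0.0], [0.0, 0.0, -1.0]]
ft_force: [-1.1, 2.1, 10.7]
gripper_width: 0.0084
grip_force: 35.0
```

{"name": "send_rows", "arguments": {
  "rows": [
    {"x":0,"y":0,"z":-0.008,"rx":0,"ry":0,"rz":0},
    {"x":0,"y":0,"z":0,"rx":0,"ry":0,"rz":0}
  ],
  "force": 4
}}

```text
t: 33.35
tool_pos: [0.4449, -0.3457, 0.1322]
orientation: [[0.047, 0.999, -0.0], [0.999, -0.047, 0.001], [0.0, -0.0, -1.0]]
ft_force: [0.4, 0.8, 4.5]
gripper_width: 0.009
grip_force: 4.0
```

{"name": "send_rows", "arguments": {
  "rows": [
    {"x":0,"y":0,"z":0,"rx":0,"ry":0,"rz":0},
    {"x":0,"y":0,"z":0,"rx":0,"ry":0,"rz":0},
    {"x":0,"y":0,"z":0,"rx":0,"ry":0,"rz":0},
    {"x":0,"y":0,"z":0,"rx":0,"ry":0,"rz":0}
  ],
  "gripper": -0.68
}}

```text
t: 33.85
tool_pos: [0.4449, -0.3458, 0.132]
orientation: [[0.047, 0.999, -0.001], [0.999, -0.047, 0.0], [0.0, -0.001, -1.0]]
ft_force: [-0.1, 0.2, -0.0]
gripper_width: 0.0145
grip_force: 0.0
```

{"name": "send_rows", "arguments": {
  "rows": [
    {"x":0,"y":0,"z":-0.05,"rx":0,"ry":0,"rz":0},
    {"x":0,"y":0,"z":-0.1,"rx":0,"ry":0,"rz":0},
    {"x":0,"y":0,"z":-0.15,"rx":0,"ry":0,"rz":0},
    {"x":0,"y":0,"z":-0.3,"rx":0,"ry":0,"rz":0},
    {"x":-0.1,"y":0,"z":-0.4,"rx":0,"ry":0,"rz":0},
    {"x":-0.2,"y":-0.05,"z":-0.4,"rx":0,"ry":0,"rz":0},
    {"x":-0.25,"y":-0.1,"z":-0.4,"rx":0,"ry":0,"rz":0},
    {"x":0,"y":0,"z":0,"rx":0,"ry":0,"rz":0}
  ]
}}

```text
t: 34.85
tool_pos: [0.4244, -0.4137, 0.3537]
orientation: [[0.049, 0.999, 0.005], [0.999, -0.049, -0.006], [-0.006, 0.006, -1.0]]
ft_force: [-0.3, 0.1, -0.3]
gripper_width: 0.0144
grip_force: 0.0
```

```bash
python3 look.py z1 wrist scene; python3 - <<'E'
from h import *
np.set_printoptions(precision=4,suppress=True)
c,o=load("z1_wrist");im=c["pixels"];g=im.min(2)
a=np.radians(-2.7);X=np.array([np.cos(a),np.sin(a),0]);Y=np.array([-X[1],X[0],0]);T0=np.array([.4452,-.3468,0])
for s in (-.034,0,.034):
    q=proj(c,[T0+s*X+yy*Y+[0,0,.128] for yy in (-.048,0,.048)],o);print(s,q.round(1).tolist())
q=proj(c,[T0+[0,0,.128]],o)[0].astype(int)
for dv in (-25,-12,0,12,25): print("row",q[1]+dv,[int(v) for v in g[q[1]+dv,q[0]-60:q[0]+62:2]],q[0]-60)
m=(g[q[1]-80:q[1]+80,q[0]-10:q[0]+11]);print([int(v) for v in np.median(m,1)[::3]])
s=load("z1_scene")[0];h=cv2.cvtColor(s["pixels"],cv2.COLOR_BGR2GRAY)
L=np.array([.410,.369]);b=np.radians(-14);e=np.array([np.cos(b),np.sin(b)]);f=np.array([-e[1],e[0]])
print("lid corners px",proj(s,[[*(L+i*.077*e+j*.065*f),.018] for i,j in ((-1,-1),(1,-1),(1,1),(-1,1))]).round(1).tolist())
x,y,w,hh=405,180,75,75;cv2.imwrite("pics/z1lid.png",s["pixels"][y:y+hh,x:x+w])
for r in range(196,248,6): print(r,[int(v) for v in h[r,410:476:2]])
E
```

```text
34.9 [ 0.42399305 -0.41204161  0.35089557] [[0.048, 0.999, 0.003], [0.999, -0.048, -0.003], [-0.003, 0.003, -1.0]]
-0.034 [[308.5, 165.2], [307.9, 125.1], [307.3, 82.0]]
0 [[336.1, 165.2], [336.5, 125.0], [336.9, 82.0]]
0.034 [[363.6, 165.1], [365.0, 125.0], [366.5, 81.9]]
row 100 [176, 132, 123, 103, 105, 109, 105, 120, 140, 137, 145, 120, 65, 55, 109, 158, 157, 156, 102, 50, 50, 65, 117, 151, 134, 81, 53, 50, 79, 138, 143, 143, 120, 52, 55, 72, 81, 47, 67, 78, 61, 58, 69, 130, 199, 199, 197, 122, 62, 101, 119, 123, 109, 111, 111, 109, 112, 112, 107, 95, 112] 276
row 113 [163, 134, 122, 96, 108, 106, 100, 120, 156, 165, 161, 166, 174, 165, 128, 154, 154, 144, 112, 100, 114, 105, 139, 171, 159, 108, 100, 83, 94, 138, 144, 142, 137, 158, 174, 156, 105, 90, 75, 83, 85, 91, 80, 111, 142, 143, 146, 171, 176, 163, 134, 122, 108, 109, 109, 110, 110, 109, 97, 112, 123] 276
row 125 [167, 144, 124, 94, 104, 106, 102, 117, 148, 164, 165, 169, 170, 162, 111, 150, 152, 153, 116, 84, 80, 87, 154, 176, 151, 74, 74, 78, 94, 139, 142, 142, 129, 168, 165, 125, 69, 68, 75, 85, 84, 89, 82, 148, 172, 19
[... 1804 characters left out ...]
, 126, 128, 115, 55, 84, 141, 147, 144, 142, 144]
226 [144, 144, 143, 142, 77, 88, 128, 126, 124, 125, 125, 127, 127, 123, 128, 127, 127, 126, 126, 125, 126, 125, 127, 125, 130, 64, 58, 129, 145, 144, 146, 146, 144]
232 [147, 143, 144, 116, 66, 57, 57, 55, 53, 61, 63, 71, 70, 78, 93, 110, 116, 122, 126, 125, 125, 127, 125, 129, 117, 54, 83, 146, 148, 146, 148, 146, 146]
238 [145, 146, 145, 142, 145, 144, 149, 146, 144, 142, 139, 142, 137, 136, 98, 93, 65, 58, 55, 59, 56, 60, 61, 63, 55, 56, 128, 146, 148, 147, 147, 145, 146]
244 [146, 143, 145, 146, 147, 144, 145, 144, 144, 143, 143, 146, 142, 137, 142, 144, 145, 146, 145, 147, 147, 146, 144, 145, 140, 145, 148, 144, 145, 147, 145, 147, 145]
```

The cassette stands in the middle slot, level with its neighbours (columns 334-338 against 336 expected), and the lid edges match the mat centre. I'll check that it is fully home by touching the head's top lightly with closed fingertips; contact is expected at TCP z ≈ 0.150.

```bash
python3 - <<'E'
from h import *
from workcell import arm
o=arm.get_obs()
plan(o["tool_pos"],o["orientation"],[((.4449,-.3458,.20),down(-2.7)),((.4449,-.3458,.158),None)],.045,6)
E
```

```text
{"x":0.138,"y":0.038,"z":0.31,"rx":0.001,"ry":0.001,"rz":-0.001}
{"x":0.137,"y":0.037,"z":0.31,"rx":0.001,"rz":-0.001}
{"x":0.138,"y":0.038,"z":0.311,"rx":0.001,"ry":0.001,"rz":-0.001}
{"x":0.137,"y":0.037,"z":0.31,"rx":0.001,"rz":-0.002}
-- [ 0.4448 -0.3458  0.2   ]
{"z":0.35}
-- [ 0.4448 -0.3458  0.158 ]
```

{"name": "send_rows", "arguments": {
  "rows": [
    {"x":0.14,"y":0.04,"z":0.31,"rx":0,"ry":0,"rz":0},
    {"x":0.14,"y":0.04,"z":0.31,"rx":0,"ry":0,"rz":0},
    {"x":0.14,"y":0.04,"z":0.31,"rx":0,"ry":0,"rz":0},
    {"x":0.13,"y":0.03,"z":0.31,"rx":0,"ry":0,"rz":0},
    {"x":0,"y":0,"z":0.2,"rx":0,"ry":0,"rz":0},
    {"x":0,"y":0,"z":0.12,"rx":0,"ry":0,"rz":0},
    {"x":0,"y":0,"z":0,"rx":0,"ry":0,"rz":0},
    {"x":0,"y":0,"z":0,"rx":0,"ry":0,"rz":0}
  ],
  "gripper": -1
}}

```text
t: 35.95
tool_pos: [0.4452, -0.3461, 0.1616]
orientation: [[0.047, 0.999, 0.0], [0.999, -0.047, -0.0], [-0.0, 0.0, -1.0]]
ft_force: [-0.9, -0.1, 0.0]
gripper_width: 0.0004
grip_force: 0.0
```

{"name": "send_rows", "arguments": {
  "rows": [
    {"x":0,"y":0,"z":0.03,"rx":0,"ry":0,"rz":0},
    {"x":0,"y":0,"z":0,"rx":0,"ry":0,"rz":0},
    {"x":0,"y":0,"z":0,"rx":0,"ry":0,"rz":0}
  ]
}}

```text
t: 36.33
tool_pos: [0.4449, -0.3459, 0.1575]
orientation: [[0.047, 0.999, -0.0], [0.999, -0.047, 0.0], [0.0, -0.0, -1.0]]
ft_force: [-0.2, -0.2, -0.3]
gripper_width: 0.0006
grip_force: 0.0
```

{"name": "send_rows", "arguments": {
  "rows": [
    {"x":0,"y":0,"z":0.03,"rx":0,"ry":0,"rz":0},
    {"x":0,"y":0,"z":0.01,"rx":0,"ry":0,"rz":0},
    {"x":0,"y":0,"z":0,"rx":0,"ry":0,"rz":0}
  ]
}}

```text
t: 36.7
tool_pos: [0.4448, -0.3457, 0.1522]
orientation: [[0.047, 0.999, -0.001], [0.999, -0.047, 0.001], [0.001, -0.001, -1.0]]
ft_force: [-1.0, -0.6, -0.2]
gripper_width: 0.0006
grip_force: 0.0
```

{"name": "send_rows", "arguments": {
  "rows": [
    {"x":0,"y":0,"z":0.01,"rx":0,"ry":0,"rz":0},
    {"x":0,"y":0,"z":0,"rx":0,"ry":0,"rz":0}
  ]
}}

```text
t: 36.95
tool_pos: [0.4448, -0.3458, 0.1512]
orientation: [[0.047, 0.999, -0.001], [0.999, -0.047, 0.0], [0.0, -0.001, -1.0]]
ft_force: [-1.1, 0.1, 0.3]
gripper_width: 0.0004
grip_force: 0.0
```

{"name": "send_rows", "arguments": {
  "rows": [
    {"x":0,"y":0,"z":0.01,"rx":0,"ry":0,"rz":0},
    {"x":0,"y":0,"z":0,"rx":0,"ry":0,"rz":0}
  ]
}}

```text
t: 37.2
tool_pos: [0.4451, -0.3459, 0.1504]
orientation: [[0.047, 0.999, 0.0], [0.999, -0.047, 0.0], [0.0, 0.0, -1.0]]
ft_force: [-1.0, 0.6, 3.8]
gripper_width: 0.0003
grip_force: 1.8
```

Contact came at z = 0.1504, so the head's top is at 0.128 and the cassette is fully home. I'll retreat.

{"name": "send_rows", "arguments": {
  "rows": [
    {"x":0,"y":0,"z":-0.1,"rx":0,"ry":0,"rz":0},
    {"x":0,"y":0,"z":-0.3,"rx":0,"ry":0,"rz":0},
    {"x":0,"y":0,"z":-0.4,"rx":0,"ry":0,"rz":0},
    {"x":0,"y":0,"z":-0.4,"rx":0,"ry":0,"rz":0},
    {"x":0,"y":0,"z":-0.4,"rx":0,"ry":0,"rz":0},
    {"x":0,"y":0,"z":0,"rx":0,"ry":0,"rz":0},
    {"x":0,"y":0,"z":0,"rx":0,"ry":0,"rz":0}
  ]
}}

```text
t: 38.08
tool_pos: [0.4446, -0.3456, 0.3419]
orientation: [[0.047, 0.999, -0.001], [0.999, -0.047, 0.0], [0.0, -0.001, -1.0]]
ft_force: [-0.5, -0.5, -1.1]
gripper_width: 0.0003
grip_force: 0.0
```

```bash
python3 -c "
from workcell import arm
print(arm.job_done())"
```

```text
the job is handed in; nothing more can be done
None
```

The job is handed in at 38 s of the allowed 72 s: the lid lies flat on the middle of the mat, and the cassette, regripped on the rest, is fully home in the middle slot (a light touch found its head top at 128 mm, as it should be); the verdict was not shown.

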